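# Fish a biscuit cutter out of the gap between two kitchen bins

### The job

A small turquoise biscuit cutter has dropped into the narrow gap between the white and the blue bin: take the hook rod from its rest and draw the cutter out with it, until it lies on the open counter clear of the overhanging chopping board. Lay the hook rod down on the counter or back on its rest, then stand the cutter upright in the tray's empty place (the one with the white spot), and leave the other two cutters where they are.

Things in the scene. Friction and masses are not known exactly. Their poses are not given: they have to be found in the camera images.
- bins: Two fixed bins, white (robot's side) and blue, each 120 wide x 260 long x 210 high, side by side with a gap 48 wide between them. Origin on the counter at the centre of the gap's open mouth; +y runs straight into the gap, x across it, z up. The gap's floor is the counter; a panel closes its far end at y = 250. Its top is open except under the chopping board.
- board_edge (a point): Middle of the lower front edge of a fixed chopping board (270 wide, 140 long, 18 thick) lying across both bins: it reaches from 90 out in front of the mouth (this edge) to 50 inside; underside 210 above the counter. The rod's handle must go in under it, so grip the rod with the gripper leaning back out of the gap, about 40 degrees from vertical; an upright gripper strikes the board.
- cutter_center (a point): The dropped cutter: an open turquoise ring standing upright, 36 outside diameter, 29.6 inside, 26 high, 50 g. Point at its centre, half-way up; z is its axis. It starts 160 to 190 inside the gap's mouth.
- hook_handle (a point): Handle of the loose hook rod (100 g). Point at the centre of the wooden handle, which is a bar 18 wide (x), 56 long (y), 22 high (z). From it a straight steel shank 8 thick runs along +y; 235 from this point it bends straight down (-z), the hook reaching 36 below the shank's centre line. Balance point about 95 along +y. At the start it lies level, hook down, this point 55 above the counter.
- hook_tip (a point): Lowest point of the hook at the rod's end: 235 along +y and 36 below (-z) from the handle's centre; the hook is 8 thick.
- hook_rest: Fixed wooden rest of the hook rod. Origin on the counter, below the handle; +y is the rod's direction as it lies. Two notched posts at y = 50 and y = 170 carry the shank's centre line 55 above the counter; notches 14 wide, open upwards, cheeks up to 71 high. Foot plate 60 wide, from y = 25 to 195, 6 high.
- tray: Fixed low wooden tray 70 (x) x 197 (y) x 12 high, floor about 5 above the counter, two dividers making three places in a row along y, about 62 x 60 each. Origin under its centre.
- spot_center (a point): Flat white spot, 40 across, on the tray's floor in the middle of the empty place; 5 above the counter.
- cutter_big_center (a point): Other turquoise cutter standing in the tray, 44 across, 30 high. Point at its centre.
- cutter_small_center (a point): Other turquoise cutter standing in the tray, 28 across, 22 high. Point at its centre.

How it is judged:
On the way, in this order (a step that is already met when the one before it is completed fails the run):
1. the hook's tip is lowered at the cutter, in it or right behind it, in the gap (horizontal distance between hook_tip and cutter_center below 0.035 m and height (world z) of hook_tip below 0.02 m and y of cutter_center in the frame of bins above 0.1 m), for 0.05 s.
2. the cutter is out on the counter, its centre clear of the chopping board's front edge (y of cutter_center in the frame of bins below -0.09 m and height (world z) of cutter_center below 0.03 m), for 0.1 s.
At the end, for the whole second after the job is handed in: The cutter stands upright (within 0.15 rad, either end up) on the tray floor, its centre within 24 mm of the white spot's; the hook rod lies still on the counter or its rest (handle centre below 75 mm); the other two cutters are within 30 mm of their start (horizontal distance between cutter_center and spot_center below 0.024 m and height (world z) of cutter_center below 0.024 m and angle between cutter_center's own z axis and vertical below 0.15 rad and distance of each of cutter_big_center, cutter_small_center from where it was at the start of the episode below 0.03 m and height (world z) of hook_handle between 0 and 0.075 m and linear speed of each of cutter, hook below 0.02 m/s); the robot touches nothing.
It fails at once if the gripper takes hold of the cutter while it is still in the gap (contact force between the fingers and cutter above 0.5 N and y of cutter_center in the frame of bins above 0 m).
It fails at once if one of the other two cutters is moved more than 50 mm away (distance of any of cutter_big_center, cutter_small_center from where it was at the start of the episode above 0.05 m).
It also fails if it takes over 67 s, if anything falls off the work surface, if the arm or the gripper's body presses on something with over 40 N, if the wrist force passes 120 N, or if a joint passes its speed limit or range.

### The arm

A 7-joint arm with a two-finger parallel gripper is mounted at the origin on the work surface. World frame = base frame: x ahead of the robot, y to its left, z up, the work surface at z = 0. Lengths are in m, angles in rad, forces in N, time in s.
With the tool pointing down it reaches from about 0.425 to 0.825 m from the base axis. Payload 3.6 kg.
Tool frame: the origin (TCP) lies at the very end of the fingers, on their centre line; the grasp point (between the pads) lies r.pinch_z behind it (r.pinch_z is the distance from the TCP to the grasp point, in m); z points along the fingers, y is the direction in which the jaws open and shut (so a half turn about z gives the same grasp; the last joint's range is limited). The gripper opens to 85 mm and grips with 20 to 120 N. Pads are 22 mm wide; open, the fingers measure 114 mm over their backs; the gripper's body (76 mm by 85 mm) begins 54 mm behind the grasp point. The pads swing forward as they close: fully open they stand 13 mm farther back than shut.
Start: joints at [-1.365, 0.615, -0.013, 1.423, 0.008, 1.103, -0.04], TCP at [0.15, 0.632, 0.195] pointing down, gripper open.
Joint ranges: [-3.12, 3.12], [-0.3, 2.06], [-1.34, 1.32], [0.26, 2.42], [-1.36, 4.5], [0.01, 1.98], [-2.84, 2.84]. Speed limits (rad/s): [2.79, 2.79, 3.14, 3.14, 3.14, 3.14, 3.14].

### API

Orientations are given as a unit quaternion [w, x, y, z].
In Python, from station import r gives the robot as it stands. Calls block until the motion is done:
- r.move_ptp(position, orientation): joint-space move of the TCP to a pose.
- r.line_to(position, max_speed=0.15, orientation=None, until_force=None): straight line of the TCP; orientation=None keeps the orientation; max_speed is the mean speed in m/s. With until_force (N) it stops when the force on the tool has changed by that much, and returns True; else False.
- r.goto_joints(angles): joint-space move.
- r.release() and r.clamp(squeeze=None): open the fingers fully, or close them until they stop; squeeze is the grip in N (None keeps the last).
- r.dwell(seconds).
- r.inverse_kinematics(position, orientation): joint angles nearest the present ones, or None.
- r.camera(name): name is "side" or "top"; returns a dict with "frame" (400x640x3 uint8, red, green, blue), "z_map" (400x640 float32, m along the optical axis (not along the pixel's ray), 0 where there is no reading), "fx", "fy", "cx", "cy" (pixels), "rvec" (rotation vector, rad) and "tvec" (3), from world to camera coordinates, as OpenCV has them. Camera axes: x right, y down, z forward; pixel columns grow to the right and rows downward; lengths in m; the calibration is good to about 2 mm. A picture is of the moment at which its call begins.
A pose or a line that the arm cannot do raises r.Unreachable and nothing moves.
- r.hand_in(): hands the job in, once; it reports no verdict.
Readings, each from a call of its own:
- r.current_t(): time.
- r.current_q(): joint angles.
- r.current_dq(): joint speeds.
- r.current_tau(): joint torques, N m.
- r.current_eef_pos(): TCP position.
- r.current_orientation(): TCP orientation.
- r.current_ft_force(): force on the tool from outside, world axes, zero at the start.
- r.current_ft_torque(): the same for the moment, N m.
- r.current_width(): opening from 0.0 (shut) to 1.0 (fully open).
Only numpy, scipy, OpenCV 4.12 (cv2) and the standard library are available. Lean on these libraries where they do the work, as an engineer would, in place of code of your own. Each camera call takes 0.05 s, during which the arm holds its last target.

## Working session

There is one attempt and no reset: what is moved stays moved. The work goes in short steps, each a Python script; the robot and the scene stay as the last script left them, time stands still between calls to the robot, and variables do not carry over. Pictures are saved under pics/ and viewed, and the job is handed in when it is done.

```bash
ls; mkdir -p pics
python3 - <<'E'
from station import r
import cv2,pickle,numpy as np
for n in("top","side"):
    c=r.camera(n); pickle.dump(c,open(n+'0.pkl','wb'))
    cv2.imwrite(f'pics/{n}0.png',c['frame'][:,:,::-1])
    R=cv2.Rodrigues(c['rvec'])[0]; print(n,c['fx'],c['cx'],c['cy'],-R.T@c['tvec'].ravel(),R[2])
print(r.pinch_z,r.current_t(),r.current_orientation())
E
```

```text
pics
top 375.93248549613645 320.8325514639325 199.16932359326003 [ 0.42409127 -0.00802486  1.18886505] [ 0.11918438  0.03101702 -0.99238754]
side 423.51408489281346 325.3347667130194 203.04529856870224 [ 0.29287604 -0.5600081   0.90717068] [ 0.28386823  0.56318099 -0.77604511]
0.0187 0.1 [-1.03351222e-04  1.16071058e-01  9.93240229e-01 -1.16025804e-03]
```

View pics/top0.png

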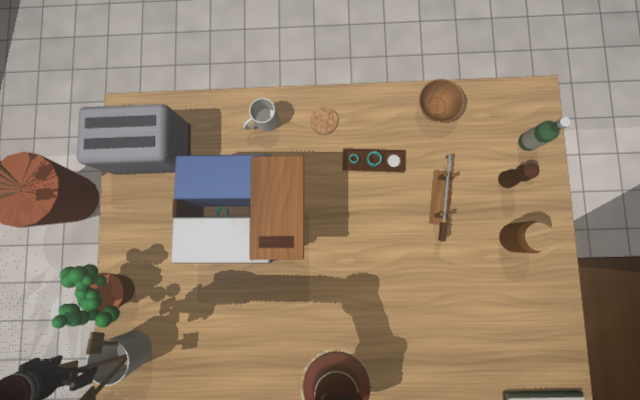

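View pics/side0.png

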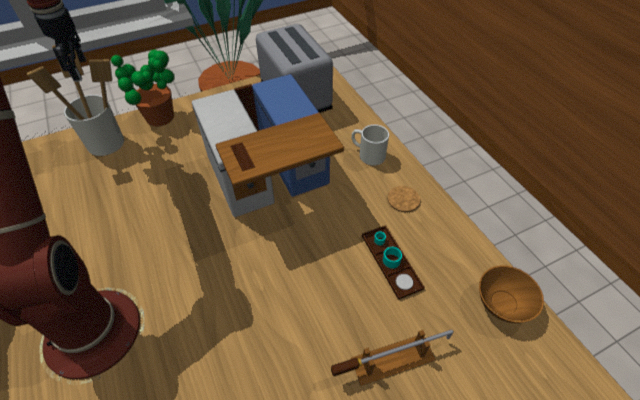

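The top view shows the bins at about (220,210), the cutter ring at (222,212), the tray at (375,160) with its spot at (394,160), and the hook rod from (443,238) to (450,155). The side view agrees, so I'll measure next.

```bash
cat > h.py <<'E'
import numpy as np,cv2,pickle
def cam(c):
    return np.array([[c['fx'],0,c['cx']],[0,c['fy'],c['cy']],[0,0,1]]),cv2.Rodrigues(c['rvec'])[0],np.array(c['tvec']).ravel()
def ray(c,u,v,z):
    K,R,t=cam(c); d=R.T@np.linalg.solve(K,[u,v,1]); o=-R.T@t
    return o+d*(z-o[2])/d[2]
def proj(c,P):
    K,R,t=cam(c); q=K@(R@np.asarray(P)+t); return q[:2]/q[2]
def cloud(c):
    K,R,t=cam(c); Z=c['z_map']; v,u=np.mgrid[:400,:640]
    p=np.stack([(u-c['cx'])/c['fx']*Z,(v-c['cy'])/c['fy']*Z,Z],-1)
    return (p-t)@R
def cents(c,mask,amin=15):
    n,l,s,ce=cv2.connectedComponentsWithStats(mask.astype(np.uint8))
    return [(ce[i].round(1),s[i].tolist(),l==i) for i in range(1,n) if s[i][4]>=amin]
E
python3 - <<'E'
from h import *
for n in('top','side'):
    c=pickle.load(open(n+'0.pkl','rb')); f=c['frame']; hsv=cv2.cvtColor(f,cv2.COLOR_RGB2HSV); P=cloud(c)
    H,S,V=[hsv[...,i].astype(int) for i in range(3)]
    for nm,m in(('turq',(H>75)&(H<97)&(S>120)&(V>40)),('blue',(H>100)&(H<125)&(S>90)),('white',(S<40)&(V>150)),('red',(H<8)&(S>120)&(V<120))):
        for ce,s,mm in cents(c,m,12):
            u,v=ce; X=P[mm]; 
            if abs(X[:,0]).max()<1.2: print(n,nm,ce,s,'ray13',ray(c,u,v,.013).round(3),'med',np.median(X,0).round(3),X.min(0).round(3),X.max(0).round(3))
c=pickle.load(open('top0.pkl','rb'))
cv2.imwrite('pics/tz.png',cv2.resize(c['frame'][130:270,160:320,::-1],None,fx=5,fy=5,interpolation=cv2.INTER_CUBIC)[:600])
cv2.imwrite('pics/tz2.png',cv2.resize(c['frame'][140:250,335:475,::-1],None,fx=5.4,fy=5.4,interpolation=cv2.INTER_CUBIC)[:600])
c=pickle.load(open('side0.pkl','rb'))
cv2.imwrite('pics/sz.png',cv2.resize(c['frame'][270:390,320:470,::-1],None,fx=5,fy=5,interpolation=cv2.INTER_CUBIC))
E
```

```text
top blue [209.3 174. ] [176, 156, 74, 43, 2312] ray13 [0.658 0.385 0.013] med [0.62  0.319 0.211] [ 0.424 -0.008  0.202] [0.672 0.41  1.189]
top blue [242.3 191.4] [240, 189, 7, 6, 19] ray13 [0.598 0.278 0.013] med [0.57  0.231 0.211] [0.562 0.219 0.209] [0.575 0.236 0.214]
top white [260.7 113. ] [244, 98, 31, 30, 168] ray13 [0.854 0.217 0.013] med [0.832 0.204 0.088] [ 0.424 -0.008 -0.002] [0.911 0.261 1.189]
top white [119.7 112.7] [81, 108, 79, 19, 423] ray13 [0.873 0.686 0.013] med [0.807 0.581 0.191] [ 0.424 -0.008  0.186] [0.817 0.693 1.189]
top white [119.4 142.4] [79, 125, 81, 34, 1400] ray13 [0.772 0.683 0.013] med [0.711 0.577 0.191] [ 0.424 -0.008  0.183] [0.765 0.696 1.189]
top white [ 59.4 151.4] [34, 137, 51, 35, 1068] ray13 [0.749 0.882 0.013] med [ 0.965  1.452 -0.749] [ 0.424 -0.008 -0.769] [1.038 1.606 1.189]
top white [ 14.8 146.7] [0, 139, 33, 21, 459] ray13 [0.77  1.034 0.013] med [ 0.996  1.715 -0.749] [ 0.927  1.603 -0.764] [ 1.038  1.795 -0.735]
top white [393.4 160.4] [388, 155, 12, 12, 118] ray13 [ 0.682 -0.205  0.013] med [ 0.684 -0.205  0.007] [ 0.424 -0.
[... 9557 characters left out ...]
86, 310, 16, 12, 57] ray13 [0.011 0.033 0.013] med [ 0.045 -0.04   0.125] [ 0.039 -0.048  0.097] [ 0.052 -0.029  0.145]
side red [ 14.  316.3] [12, 313, 6, 8, 21] ray13 [-0.148  0.109  0.013] med [-0.045 -0.047  0.219] [-0.051 -0.05   0.212] [-0.042 -0.042  0.227]
side red [ 63.8 314.8] [62, 312, 4, 7, 12] ray13 [-0.048  0.063  0.013] med [ 0.018 -0.058  0.187] [ 0.013 -0.061  0.18 ] [ 0.025 -0.056  0.198]
side red [100.6 328.2] [99, 322, 6, 12, 25] ray13 [ 0.021 -0.007  0.013] med [ 0.039 -0.045  0.072] [ 0.034 -0.051  0.065] [ 0.045 -0.039  0.089]
side red [ 95.8 335.3] [93, 333, 6, 5, 13] ray13 [ 0.009 -0.019  0.013] med [ 0.027 -0.054  0.071] [ 0.025 -0.055  0.062] [ 0.031 -0.052  0.079]
```

View pics/tz.png

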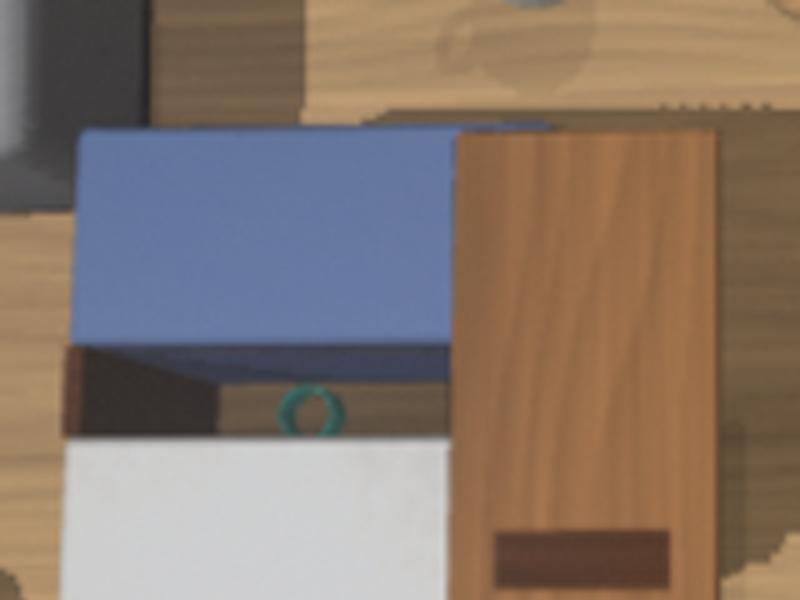

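View pics/tz2.png

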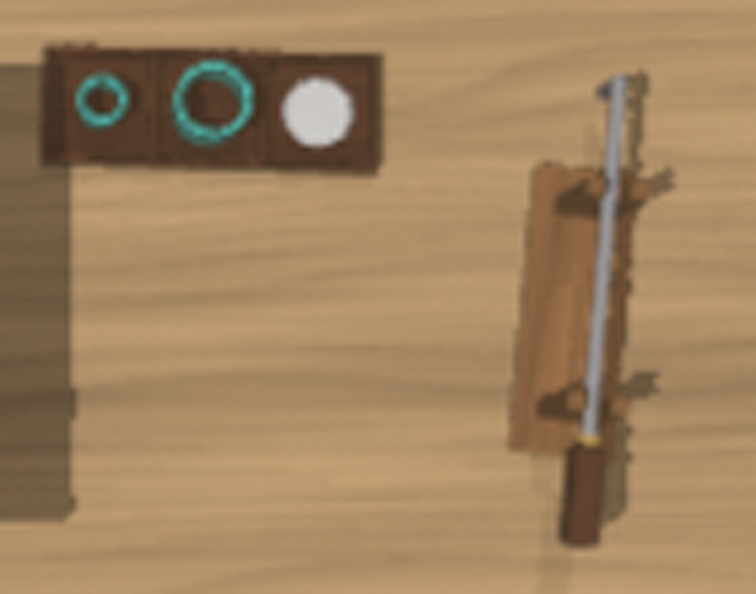

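View pics/sz.png

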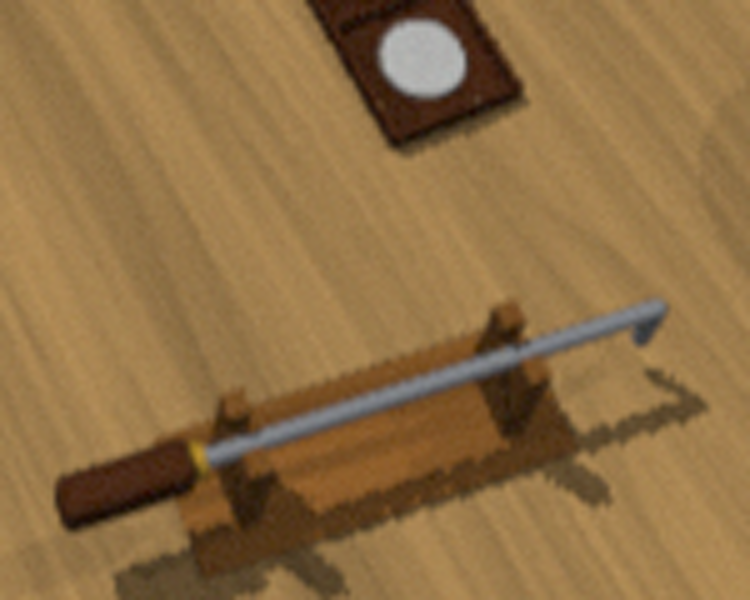

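Run:
```python
from h import *
c=pickle.load(open('top0.pkl','rb')); s=pickle.load(open('side0.pkl','rb'))
f=c['frame']; hsv=cv2.cvtColor(f,cv2.COLOR_RGB2HSV).astype(int); g=cv2.cvtColor(f,cv2.COLOR_RGB2GRAY).astype(float)
P=cloud(c)
# bin inner edges: bright top surface (z~.21) rows
w=[];b=[]
for u in range(182,246):
    col=g[:,u]; 
    d=np.diff(col)
    v1=195+np.argmin(d[195:204]); v2=210+np.argmax(d[210:224])
    b.append((u,v1+.5+.0)); w.append((u,v2+.5))
for nm,L in(('blue',b),('white',w)):
    L=np.array(L); W=np.array([ray(c,u,v,.21) for u,v in L])
    vx,vy,x0,y0=cv2.fitLine(W[:,:2].astype(np.float32),cv2.DIST_HUBER,0,.01,.01).ravel()
    print(nm,'yaw dir',vx,vy,np.degrees(np.arctan2(vy,vx)),'pt',x0,y0)
# board edges
def edge(ulo,uhi,vs,z):
    W=[]
    for v in vs:
        d=np.abs(np.diff(g[v])); u=ulo+np.argmax(d[ulo:uhi]); W.append(ray(c,u+.5,v,z))
    W=np.array(W); l=cv2.fitLine(W[:,:2].astype(np.float32),cv2.DIST_HUBER,0,.01,.01).ravel(); return l
print('board front',edge(299,307,range(162,252),.228)); 
print('board back',edge(246,254,range(162,252),.228))
# ring in gap
m=(hsv[...,0]>70)&(hsv[...,0]<100)&(hsv[...,1]>90); m[:,:210]=0;m[:,236:]=0;m[:203]=0;m[219:]=0
ys,xs=np.nonzero(m); print('ring px',xs.min(),xs.max(),ys.min(),ys.max(),len(xs))
pts=np.array([ray(c,u,v,.022)[:2] for u,v in zip(xs,ys)])
# circle LSQ fit
A=np.c_[2*pts,np.ones(len(pts))]; sol=np.linalg.lstsq(A,(pts**2).sum(1),rcond=None)[0]; print('ring c',sol[:2],np.sqrt(sol[2]+sol[:2]@sol[:2]))
# other turq
m=(hsv[...,0]>70)&(hsv[...,0]<100)&(hsv[...,1]>90); m[:145]=0;m[175:]=0;m[:,:340]=0;m[:,400:]=0
for ce,st,mm in cents(c,m,8): print('tray ring',ce,st,ray(c,*ce,.022))
print('spot',ray(c,393.4,160.4,.005),ray(s,404.1,281.3,.005))
# rod by depth/z: steel grey
X=P[...,2]
roi=np.zeros((400,640),bool); roi[148:245,435:460]=1
st=roi&(X>.045)&(X<.075)&(hsv[...,1]<70)
ys,xs=np.nonzero(st); W=np.array([ray(c,u,v,.057) for u,v in zip(xs,ys)])
l=cv2.fitLine(W[:,:2].astype(np.float32),cv2.DIST_HUBER,0,.01,.01).ravel(); print('shank',len(xs),l,xs.min(),xs.max(),ys.min(),ys.max(), W[:,0].min(),W[:,0].max())
hd=roi&(X>.04)&(X<.08)&(hsv[...,1]>90)&(hsv[...,2]<100)
for ce,stt,mm in cents(c,hd,10):
    W=np.array([ray(c,u,v,.064) for v,u in np.argwhere(mm)]); print('dark',ce,stt,W.mean(0),W.min(0),W.max(0))
```

```text
blue yaw dir 0.030559983 0.99953294 88.248764 pt 0.552097 0.3063274
white yaw dir 0.028807426 0.999585 88.34922 pt 0.5013038 0.29421458
board front [ 0.9997874  -0.02061936  0.54597753  0.06920575]
board back [ 0.9999928  -0.0037957   0.5483393   0.20695701]
ring px 217 226 208 216 13
ring c [0.53166029 0.34266359] 0.01601619083042173
tray ring [373.9 158.3] [367, 151, 15, 15, 79] [ 0.68885759 -0.14233318  0.022     ]
tray ring [353.2 158.3] [349, 154, 10, 9, 38] [ 0.69109344 -0.07725747  0.022     ]
spot [ 0.68375627 -0.20591864  0.005     ] [ 0.68306888 -0.20459452  0.005     ]
shank 169 [ 0.98899317 -0.14796124  0.58825004 -0.35180038] 443 450 154 220 0.4863236142465489 0.6865426157601318
dark [442.4 176.2] [440, 174, 6, 5, 14] [ 0.6174482  -0.33994232  0.064     ] [ 0.61186652 -0.34742317  0.064     ] [ 0.62422928 -0.33277029  0.064     ]
dark [451.  176.5] [450, 174, 4, 5, 12] [ 0.61574955 -0.36532225  0.064     ] [ 0.61109573 -0.37114902  0.064     ] [ 0.62335075 -0.36205337  0.064     ]
dark [438.2 214.8] [436, 213, 6, 4, 15] [ 0.50184712 -0.32006511  0.064     ] [ 0.49804464 -0.32806014  0.064     ] [ 0.50729859 -0.31338025  0.064     ]
dark [442.4 231.1] [439, 222, 8, 19, 122] [ 0.45340843 -0.32942926  0.064     ] [ 0.42720159 -0.34137079  0.064     ] [ 0.48027385 -0.31790015  0.064     ]
```

```bash
cat >> h.py <<'E'
from scipy.spatial.transform import Rotation as Ro
def quat(d,lean,flip):
    d=np.array([d[0],d[1],0.])/np.hypot(d[0],d[1]); a=np.radians(lean)
    z=np.sin(a)*d+np.array([0,0,-np.cos(a)]); y=flip*np.array([-d[1],d[0],0]); x=np.cross(y,z)
    q=Ro.from_matrix(np.c_[x,y,z]).as_quat(); return [q[3],*q[:3]],z
GD=np.array([.0297,.99956]); GX=np.array([.99956,-.0297]); M=np.array([.5225,.158])  # gap
def B(x,y): return M+x*GX+y*GD
RD=np.array([.98899,-.14796]); HC=np.array([.4535,-.3305])
def tcp(h,z,d,lean,off=-.004,pz=.0187,flip=1):
    q,tz=quat(d,lean,flip); d=np.array([d[0],d[1],0]); return np.array([h[0],h[1],z])+off*d+pz*tz,q
E
python3 - <<'E'
from h import *
from station import r
s=pickle.load(open('side0.pkl','rb')); c=pickle.load(open('top0.pkl','rb'))
print('side handle',ray(s,345.4,367.6,.055),'end',ray(s,451,331.6,.055),'top end',ray(c,450,155,.055))
for fl in(1,-1):
  for lean in(40,45):
    print(fl,lean)
    for nm,h,z,d in[('pick',HC,.055,RD),('lift',HC,.13,RD),('rest hi',HC,.2,RD),('pre',B(0,-.30),.085,GD),('in',B(.003,.185-.235),.085,GD),('low',B(.003,.185-.235),.043,GD),('out',B(.0,-.16-.235),.043,GD),('out2',B(.0,-.18-.235),.043,GD),('outhi',B(.0,-.18-.235),.1,GD),('outhi',B(.0,-.18-.235),.16,GD)]:
        p,q=tcp(h,z,d,lean,flip=fl); k=r.inverse_kinematics(p,q); print(nm,p.round(3),None if k is None else np.round(k,2))
E
```

```text
side handle [ 0.45252963 -0.33276215  0.055     ] end [ 0.68383157 -0.36664326  0.055     ] top end [ 0.68369068 -0.36961443  0.055     ]
1 40
pick [ 0.461 -0.332  0.041] [ 1.43  0.92 -0.96  2.34  2.63  0.49 -0.25]
lift [ 0.461 -0.332  0.116] [ 1.46  0.7  -0.95  2.3   2.56  0.27 -0.29]
rest hi [ 0.461 -0.332  0.186] [ 1.49  0.51 -0.93  2.23  2.08  0.03  0.1 ]
pre [ 0.514 -0.134  0.071] [ 0.01  1.13  1.13  1.72 -1.2   1.81 -1.64]
in [0.524 0.116 0.071] [-0.39  0.95  0.94  1.98 -1.35  1.49 -1.87]
low [0.524 0.116 0.029] [-0.3   0.95  0.75  1.99 -1.36  1.34 -1.84]
out [ 0.511 -0.229  0.029] [ 0.18  1.25  1.13  1.55 -1.22  1.86 -1.59]
out2 [ 0.51  -0.249  0.029] [ 0.21  1.26  1.13  1.51 -1.22  1.87 -1.6 ]
outhi [ 0.51  -0.249  0.086] [ 0.21  1.16  1.13  1.49 -1.15  1.9  -1.65]
outhi [ 0.51  -0.249  0.146] [ 0.21  1.07  1.13  1.45 -1.09  1.94 -1.71]
1 45
pick [ 0.463 -0.332  0.042] [ 1.47  0.98 -0.96  2.39  2.83  0.58 -0.37]
lift [ 0.463 -0.332  0.117] [ 1.49  0.75 -0.96  2.35  2.88  0.37 -0.56]
rest hi [ 0.463 -0.332  0.187] [ 1.63  0.63 -1.13  2.28  2.42  0.19 -0.17]
pre [ 0.514 -0.133 
[... 1215 characters left out ...]
-0.332  0.042] [ 1.47  0.98 -0.96  2.39  2.83  0.58  2.77]
lift [ 0.463 -0.332  0.117] [ 1.49  0.75 -0.96  2.35  2.88  0.37  2.58]
rest hi [ 0.463 -0.332  0.187] [ 1.54  0.55 -0.96  2.29  3.2   0.15  2.17]
pre [ 0.514 -0.133  0.072] [ 0.65  0.85 -0.09  1.67 -0.64  1.18  0.97]
in [0.524 0.117 0.072] [ 0.43  0.79 -0.37  1.95 -0.83  0.74  0.84]
low [0.524 0.117 0.03 ] [ 0.44  0.87 -0.38  1.96 -0.86  0.67  0.91]
out [ 0.511 -0.228  0.03 ] [ 0.69  0.98  0.06  1.49 -0.64  1.32  1.08]
out2 [ 0.51  -0.248  0.03 ] [ 0.7   1.    0.09  1.45 -0.64  1.36  1.09]
outhi [ 0.51  -0.248  0.087] [ 0.57  0.94  0.34  1.44 -0.77  1.53  1.16]
outhi [ 0.51  -0.248  0.147] [ 0.45  0.91  0.57  1.41 -0.85  1.71  1.2 ]
```

```bash
cat > fk.py <<'E'
import numpy as np
from scipy.spatial.transform import Rotation as Ro
def fk(q,S,L):
    # q (N,7)
    q=np.atleast_2d(q)*S; L=np.asarray(L).reshape(8,3); T=Ro.identity(len(q)); p=np.tile(L[0],(len(q),1))
    for i,a in enumerate('zyzyzyz'):
        T=T*Ro.from_euler(a,q[:,i]); p=p+T.apply(L[i+1])
    return p,T
E
python3 - <<'E'
from h import *
from fk import fk
from station import r
from scipy.optimize import least_squares
import itertools
rng=np.random.default_rng(0)
D=[(r.current_q(),r.current_eef_pos(),r.current_orientation())]
for _ in range(150):
    rad=rng.uniform(.4,.75);az=rng.uniform(-1.5,1.5); d=[np.cos(az+rng.uniform(-1,1)),np.sin(az+rng.uniform(-1,1))]
    q,_z=quat(d,rng.uniform(-40,40),rng.choice([-1,1])); p=[rad*np.cos(az),rad*np.sin(az),rng.uniform(.05,.35)]
    k=r.inverse_kinematics(p,q)
    if k is not None: D.append((k,p,q))
Q=np.array([d[0] for d in D],float);P=np.array([d[1] for d in D]);O=np.array([d[2] for d in D]);T=Ro.from_quat(O[:,[1,2,3,0]])
print(len(Q))
res=[]
for sg in itertools.product([1,-1],repeat=7):
    S=np.array(sg,float); p,TT=fk(Q,S,np.zeros(24))
    rel=(TT.inv()*T); e=(rel.mean().inv()*rel).magnitude().mean(); res.append((e,sg,rel.mean().as_rotvec()))
res.sort(key=lambda t:t[0]); print(res[:3])
S=np.array(res[0][1],float)
f=lambda L:(fk(Q,S,L)[0]-P).ravel()
s=least_squares(f,np.zeros(24)); print(np.abs(s.fun).max()); print(s.x.reshape(8,3).round(4))
np.savez('arm.npz',S=S,L=s.x,tool=res[0][2])
E
```

```text
142
[(np.float64(4.369105463245919e-12), (-1, 1, -1, 1, -1, 1, -1), array([ 2.87082508e-13, -3.27277408e-13,  1.57079633e+00])), (np.float64(0.6140335784939053), (-1, -1, -1, -1, -1, -1, -1), array([ 0.01115329, -0.01109475,  1.5707677 ])), (np.float64(0.6758612593173947), (-1, 1, -1, -1, 1, 1, 1), array([-2.15955345, -2.24616866, -0.02290609]))]
7.22858439772267e-11
[[-0.     -0.      1.2476]
 [ 0.     -0.0428 -0.992 ]
 [ 0.      0.0306  0.4407]
 [-0.      0.0345  0.1095]
 [ 0.     -0.0438  0.1407]
 [-0.     -0.0261  0.2315]
 [ 0.      0.0257 -0.3045]
 [ 0.      0.      0.6469]]
```

```bash
cat >> fk.py <<'E'
from scipy.optimize import least_squares
_a=np.load('arm.npz'); S=_a['S'];L=_a['L'];TOOL=Ro.from_rotvec(_a['tool'])
LO=np.array([-3.12,-.3,-1.34,.26,-1.36,.01,-2.84]);HI=np.array([3.12,2.06,1.32,2.42,4.5,1.98,2.84])
def FK(q):
    p,T=fk(q,S,L); return p[0],(T*TOOL)[0]
def ik(p,quat,seed,w=1e-3):
    R=Ro.from_quat([*quat[1:],quat[0]])
    lo,hi=LO+.03,HI-.03; lo[5]=.02
    seed=np.clip(seed,lo+1e-3,hi-1e-3)
    def f(q):
        pp,T=FK(q); return np.r_[(pp-p)*5,(R.inv()*T).as_rotvec(),w*(q-seed)]
    s=least_squares(f,seed,bounds=(lo,hi),max_nfev=60)
    pp,T=FK(s.x)
    if np.abs(pp-p).max()<1.5e-3 and (R.inv()*T).magnitude()<.01:
        def g(q):
            pp,T=FK(q); return np.r_[(pp-p)*5,(R.inv()*T).as_rotvec(),1e-6*(q-s.x)]
        return least_squares(g,s.x,bounds=(LO+.01,HI-.01),max_nfev=30).x if True else s.x
    return None
E
cat > plan.py <<'E'
from h import *
from fk import *
rng=np.random.default_rng(1)
def sols(p,q,n=40):
    out=[]
    for _ in range(n):
        k=ik(p,q,rng.uniform(LO,HI))
        if k is not None and not any(np.abs(k-o).max()<.25 for o in out): out.append(k)
    return out
for lean in(40,):
  for fl in(1,-1):
    A=[s for s in sols(*tcp(HC,.055,RD,lean,flip=fl))]
    Bs=[s for s in sols(*tcp(B(0,-.33),.12,GD,lean,flip=fl))]
    print(lean,fl,len(A),len(Bs))
    pr=sorted([(np.abs(a-b).max(),i,j) for i,a in enumerate(A) for j,b in enumerate(Bs)])[:4]
    for d,i,j in pr: print(round(d,2),A[i].round(2),Bs[j].round(2))
E
time python3 plan.py
```

```text
40 1 8 5
2.63 [ 1.55  1.09 -1.23  2.34  2.27  0.67  0.17] [ 0.86  0.82 -0.43  1.62 -0.34  1.12 -2.46]
2.69 [ 1.47  0.96 -1.03  2.34  2.51  0.53 -0.12] [ 1.08  0.95 -0.87  1.62  0.02  1.08 -2.81]
2.75 [ 1.39  0.88 -0.87  2.34  2.77  0.46 -0.41] [ 1.08  0.95 -0.87  1.62  0.02  1.08 -2.81]
2.82 [ 1.55  1.09 -1.23  2.34  2.27  0.67  0.17] [ 0.67  0.78 -0.1   1.63 -0.55  1.2  -2.26]
40 -1 7 7
2.6 [ 1.41  0.9  -0.91  2.34  2.7   0.47  2.81] [ 1.13  1.   -1.    1.61  0.14  1.09  0.21]
2.64 [ 1.29  0.81 -0.7   2.34  3.08  0.43  2.39] [ 1.22  1.17 -1.31  1.61  0.44  1.18 -0.07]
2.83 [ 1.41  0.9  -0.91  2.34  2.7   0.47  2.81] [ 1.    0.88 -0.7   1.62 -0.13  1.08  0.48]
2.88 [ 1.41  0.9  -0.91  2.34  2.7   0.47  2.81] [ 1.22  1.17 -1.31  1.61  0.44  1.18 -0.07]
real	0m27.953s
user	0m25.688s
sys	0m0.166s
```

```bash
cat > plan2.py <<'E'
from h import *
from fk import *
rng=np.random.default_rng(2)
def sols(p,q,sd,n=12):
    out=[]
    for _ in range(n):
        k=ik(p,q,sd+rng.normal(0,.25,7))
        if k is not None and not any(np.abs(k-o).max()<.12 for o in out): out.append(k)
    return out
for lean in(30,34,37,40):
    A=[k for k in sols(*tcp(HC,.055,RD,lean,flip=-1),np.array([1.59,.9,-1.2,2.3,1.8,.4,-2.6])) if k[6]<0]
    print(lean,'pick');[print(a.round(2)) for a in A]
    C=[k for k in sols(*tcp(B(0,-.33),.1,GD,lean,flip=1),np.array([1.2,1.1,-1.25,1.6,.4,1.1,2.7])) if k[6]>0]
    print(lean,'pre+');[print(a.round(2)) for a in C]
E
python3 plan2.py
```

```text
30 pick
[ 1.47  0.98 -1.18  2.23  1.86  0.6  -2.7 ]
[ 1.4   0.88 -1.03  2.23  1.94  0.46 -2.81]
[ 1.51  1.07 -1.31  2.23  1.81  0.74 -2.63]
30 pre+
34 pick
[ 1.52  1.05 -1.25  2.28  2.    0.67 -2.79]
34 pre+
37 pick
[ 1.55  1.12 -1.31  2.31  2.08  0.73 -2.81]
37 pre+
40 pick
40 pre+
```

```bash
sed -i 's/off=-.004/off=-.008/' h.py; sed -i 's/^HC=.*//; s/^RD=.*/RD=np.array([.98899,-.14796]); HC=np.array([.4532,-.3315])/' h.py; grep -n "HC=" h.py
cat > plan3.py <<'E'
from h import *
from fk import *
q0=np.array([-1.365,.615,-.013,1.423,.008,1.103,-.04])
p,qq=tcp(HC,.055,RD,35,flip=-1)
pick=ik(p,qq,[1.52,1.05,-1.25,2.28,2.,.67,-2.75]); print('pick',pick.round(3))
def up(p0,k,dz,lat=0):
    return ik(p0+np.array([0,0,dz]),qq,k)
l1=up(p,pick,.05); print('l50',l1.round(3)); l2=ik(p+[0,0,.13],qq,l1); print('l130',l2.round(3))
l3=ik(p+[0,0,.19],qq,l2,); print('l190',None if l3 is None else l3.round(3))
# gap pre
pg,qg=tcp(B(0,-.36),.12,GD,35,flip=-1)
for sd in([1.0,.88,-.7,1.62,-.13,1.08,.48],[.6,.81,-.04,1.7,-.63,1.12,.96],[.8,.81,-.4,1.7,-.4,1.12,.7]):
    g=ik(pg,qg,sd); print('pre',g.round(3))
rodT=None
def path(a,b,n=13,rod=True):
    # rod in tool frame from grasp def
    P0,T0=FK(pick); h=np.array([*HC,.055]); 
    hl=T0.inv().apply(h-P0); tl=T0.inv().apply(h+.235*np.array([*RD,0])-[0,0,.036]-P0)
    for t in np.linspace(0,1,n):
        pp,T=FK(a+t*(b-a)); print(round(t,2),'tcp',pp.round(3),'toolz',T.apply([0,0,1]).round(2),*( ['handle',(pp+T.apply(hl)).round(3),'tip',(pp+T.apply(tl)).round(3)] if rod else []))
if __name__=='__main__':
    g=ik(pg,qg,[.8,.81,-.4,1.7,-.4,1.12,.7])
    path(l3 if l3 is not None else l2,g)
    print(); path(q0,l2,rod=False)
E
python3 plan3.py
```

```text
23:RD=np.array([.98899,-.14796]); HC=np.array([.4532,-.3315])
pick [ 1.539  1.074 -1.27   2.294  2.032  0.687 -2.796]
l50 [ 1.571  0.944 -1.303  2.264  1.85   0.594 -2.692]
l130 [ 1.63   0.72  -1.31   2.187  1.402  0.431 -2.345]
l190 [ 1.686  0.567 -1.31   2.107  0.881  0.39  -1.879]
pre [ 0.993  0.857 -0.659  1.588 -0.077  1.092  0.47 ]
pre [ 0.617  0.767  0.021  1.601 -0.545  1.209  0.916]
pre [ 0.821  0.79  -0.335  1.594 -0.32   1.126  0.701]
0.0 tcp [ 0.456 -0.332  0.23 ] toolz [ 0.57 -0.08 -0.82] handle [ 0.453 -0.331  0.245] tip [ 0.686 -0.366  0.209]
0.08 tcp [ 0.453 -0.338  0.206] toolz [ 0.5  -0.06 -0.86] handle [ 0.451 -0.337  0.222] tip [ 0.682 -0.35   0.167]
0.17 tcp [ 0.449 -0.338  0.184] toolz [ 0.44 -0.02 -0.9 ] handle [ 0.449 -0.338  0.2  ] tip [ 0.675 -0.326  0.127]
0.25 tcp [ 0.446 -0.335  0.164] toolz [ 0.37  0.03 -0.93] handle [ 0.447 -0.334  0.179] tip [ 0.664 -0.294  0.091]
0.33 tcp [ 0.444 -0.327  0.146] toolz [ 0.31  0.09 -0.95] handle [ 0.446 -0.326  0.161] tip [ 0.65  -0.257  0.061]
0.42 tcp [ 0.444 -0.317  0.131] toolz [ 0.25  0.15 -0.96] handle [ 0.446 -0.
[... 857 characters left out ...]
 0.195] toolz [-0.  0. -1.]
0.08 tcp [0.271 0.577 0.17 ] toolz [ 0.03 -0.02 -1.  ]
0.17 tcp [0.375 0.503 0.148] toolz [ 0.05 -0.04 -1.  ]
0.25 tcp [0.458 0.416 0.131] toolz [ 0.07 -0.05 -1.  ]
0.33 tcp [0.522 0.321 0.117] toolz [ 0.09 -0.04 -0.99]
0.42 tcp [0.565 0.223 0.107] toolz [ 0.12 -0.04 -0.99]
0.5 tcp [0.591 0.126 0.101] toolz [ 0.15 -0.02 -0.99]
0.58 tcp [0.6   0.031 0.1  ] toolz [ 0.2  -0.   -0.98]
0.67 tcp [ 0.594 -0.058  0.104] toolz [ 0.26  0.01 -0.97]
0.75 tcp [ 0.575 -0.14   0.113] toolz [ 0.33  0.01 -0.94]
0.83 tcp [ 0.545 -0.214  0.127] toolz [ 0.41 -0.01 -0.91]
0.92 tcp [ 0.505 -0.278  0.146] toolz [ 0.49 -0.04 -0.87]
1.0 tcp [ 0.456 -0.332  0.17 ] toolz [ 0.57 -0.08 -0.82]
```

```bash
cat > plan4.py <<'E'
from plan3 import *
down=lambda yaw: quat([np.cos(yaw),np.sin(yaw)],0,-1)[0]
w1=ik(np.array([.11,.5,.42]),r0,q0) if False else None
P0,T0=FK(q0); x=T0.as_quat(); w1=ik(np.array([.105,.47,.45]),[x[3],*x[:3]],q0); w2=w1.copy(); 
w2=.35*w1+.65*l3
gh=ik(tcp(B(0,-.36),.26,GD,35,flip=-1)[0],qg,[.8,.6,-.4,1.5,-.4,1.12,.7])
if __name__=='__main__':
    print(w1,gh); path(w1,l3,9,rod=False); path(l3,gh)
E
python3 plan4.py | tail -24
```

```text
-0.06170647] [ 0.82698684  0.63365241 -0.3474231   1.45681181 -0.33572263  1.39287602
  0.59510766]
0.0 tcp [0.105 0.47  0.45 ] toolz [-0.  0. -1.]
0.12 tcp [0.256 0.438 0.396] toolz [ 0.07 -0.01 -1.  ]
0.25 tcp [0.388 0.36  0.345] toolz [ 0.12 -0.03 -0.99]
0.38 tcp [0.488 0.248 0.3  ] toolz [ 0.16 -0.05 -0.99]
0.5 tcp [0.548 0.119 0.262] toolz [ 0.2  -0.05 -0.98]
0.62 tcp [ 0.57  -0.014  0.233] toolz [ 0.25 -0.04 -0.97]
0.75 tcp [ 0.557 -0.137  0.216] toolz [ 0.33 -0.03 -0.94]
0.88 tcp [ 0.517 -0.245  0.214] toolz [ 0.44 -0.04 -0.9 ]
1.0 tcp [ 0.456 -0.332  0.23 ] toolz [ 0.57 -0.08 -0.82]
0.0 tcp [ 0.456 -0.332  0.23 ] toolz [ 0.57 -0.08 -0.82] handle [ 0.453 -0.331  0.245] tip [ 0.686 -0.366  0.209]
0.08 tcp [ 0.45  -0.343  0.211] toolz [ 0.49 -0.08 -0.87] handle [ 0.449 -0.342  0.227] tip [ 0.679 -0.36   0.169]
0.17 tcp [ 0.445 -0.349  0.196] toolz [ 0.41 -0.05 -0.91] handle [ 0.445 -0.347  0.211] tip [ 0.669 -0.344  0.133]
0.25 tcp [ 0.44  -0.348  0.183] toolz [ 0.34 -0.01 -0.94] handle [ 0.441 -0.347  0.199] tip [ 0.656 -0.319  0.101]
0.33 tcp [ 0.436 -0.343  0.174] toolz [ 0.2
[... 283 characters left out ...]
08 -0.204  0.061]
0.58 tcp [ 0.442 -0.304  0.172] toolz [ 0.11  0.23 -0.97] handle [ 0.445 -0.303  0.187] tip [ 0.592 -0.158  0.068]
0.67 tcp [ 0.45  -0.286  0.179] toolz [ 0.07  0.3  -0.95] handle [ 0.454 -0.285  0.194] tip [ 0.576 -0.113  0.086]
0.75 tcp [ 0.462 -0.266  0.19 ] toolz [ 0.05  0.37 -0.93] handle [ 0.465 -0.266  0.206] tip [ 0.562 -0.07   0.112]
0.83 tcp [ 0.476 -0.244  0.205] toolz [ 0.03  0.44 -0.9 ] handle [ 0.478 -0.245  0.22 ] tip [ 0.548 -0.03   0.146]
0.92 tcp [ 0.493 -0.222  0.223] toolz [ 0.02  0.51 -0.86] handle [ 0.494 -0.224  0.239] tip [0.534 0.004 0.184]
1.0 tcp [ 0.512 -0.199  0.245] toolz [ 0.02  0.57 -0.82] handle [ 0.512 -0.202  0.26 ] tip [0.519 0.033 0.224]
```

```bash
cat > a1.py <<'E'
from plan4 import *
from station import r
np.savez('wp.npz',pick=pick,l1=l1,l2=l2,l3=l3,gh=gh,pickp=p,pickq=qq)
wm=.5*(w1+l3); wm[1]-=.2; print(FK(wm)[0])
r.goto_joints(list(w1)); r.goto_joints(list(wm)); r.goto_joints(list(l3)); 
print(r.current_t(),r.current_eef_pos(),p)
for n in('top','side'):
    c=r.camera(n); cv2.imwrite(f'pics/{n}1.png',c['frame'][:,:,::-1])
r.goto_joints(list(l2)); r.goto_joints(list(l1))
print(r.current_t(),r.current_eef_pos(),r.current_q())
E
python3 a1.py | tail -4
```

```text
[0.53657681 0.12050397 0.36543944]
4.9833 [ 0.45695594 -0.33097669  0.23028699] [ 0.4558959  -0.33190333  0.03968186]
6.1583 [ 0.45682248 -0.33198691  0.09092459] [ 1.57074995  0.94291479 -1.30413906  2.26240403  1.8467303   0.59225956
 -2.68974751]
```

View pics/side1.png

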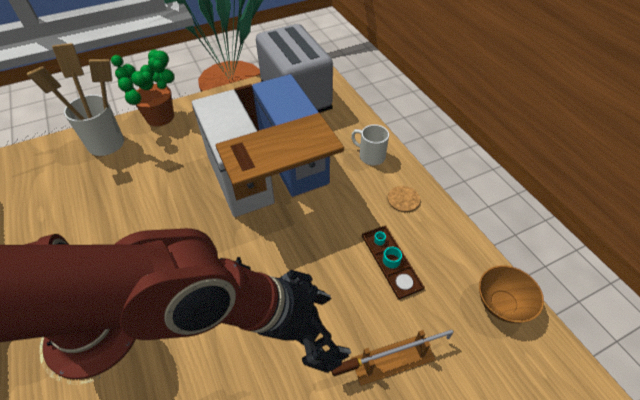

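The side view shows the open gripper above the handle at about (345,365), leaning back. I'll go down and grip.

```bash
cat > a2.py <<'E'
from h import *
from station import r
w=np.load('wp.npz')
r.goto_joints(list(w['pick'])); print(r.current_eef_pos(),w['pickp'],r.current_ft_force())
r.clamp(squeeze=90); print('width',r.current_width(),r.current_ft_force())
r.goto_joints(list(w['l1'])); print('width',r.current_width(),r.current_t())
r.goto_joints(list(w['l2']));r.goto_joints(list(w['l3']));r.goto_joints(list(w['gh']))
print(r.current_t(),r.current_eef_pos(),r.current_q(),r.current_width())
for n in('top','side'):
    c=r.camera(n); pickle.dump(c,open(n+'2.pkl','wb')); cv2.imwrite(f'pics/{n}2.png',c['frame'][:,:,::-1])
E
python3 a2.py
```

```text
[ 0.45650328 -0.33188154  0.04102083] [ 0.4558959  -0.33190333  0.03968186] [-0.53511424  0.21623114  0.51643957]
width 0.003814408209066997 [ 0.06400339 -0.21072459  1.41720968]
width 0.000205057909341115 7.5583
10.75 [ 0.51140346 -0.19942043  0.24407372] [ 0.82750913  0.63427024 -0.34725943  1.45750249 -0.33507215  1.39270906
  0.5946509 ] 0.0028569090657427658
```

View pics/side2.png

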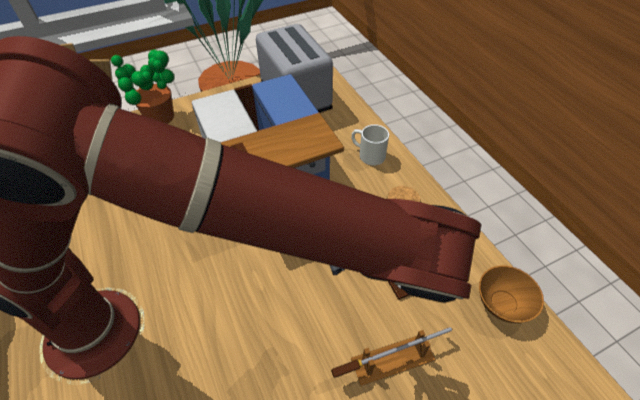

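View pics/top2.png

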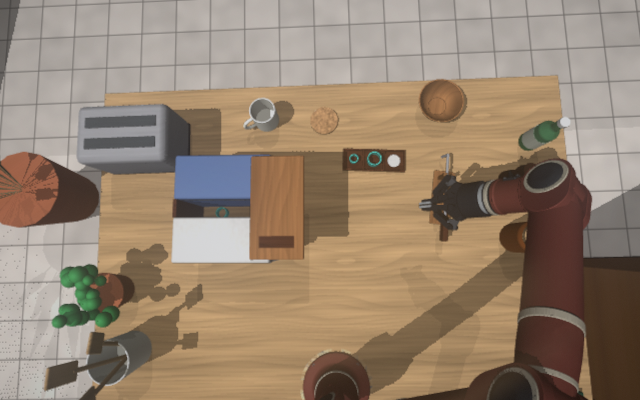

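The clamp closed on nothing (width about 0). The rod is still on its rest, at (335..450, 330..372) in the side view. I'll check whether it shifted.

Run:
```python
from h import *
a=pickle.load(open('side0.pkl','rb'));b=pickle.load(open('side2.pkl','rb'))
im=np.hstack([cv2.resize(x['frame'][310:390,325:465,::-1],None,fx=2.8,fy=2.8*2,interpolation=cv2.INTER_CUBIC) for x in(a,b)])
cv2.imwrite('pics/cmp.png',im)
P=cloud(a); 
for u,v in[(345,367),(340,369),(350,365),(355,364),(400,349),(430,338)]: print(u,v,P[v,u].round(4),cloud(b)[v,u].round(4))
```

```text
345 367 [ 0.4502 -0.3345  0.0666] [ 0.4505 -0.3341  0.0651]
340 369 [ 0.4401 -0.3329  0.0644] [ 0.4404 -0.3325  0.0629]
350 365 [ 0.4607 -0.3355  0.0667] [ 0.461  -0.3352  0.0655]
355 364 [ 0.4705 -0.338   0.066 ] [ 0.4705 -0.3381  0.0663]
400 349 [ 0.5675 -0.351   0.0597] [ 0.569  -0.3498  0.055 ]
430 338 [ 0.6354 -0.3591  0.0584] [ 0.6343 -0.3597  0.061 ]
```

View pics/cmp.png

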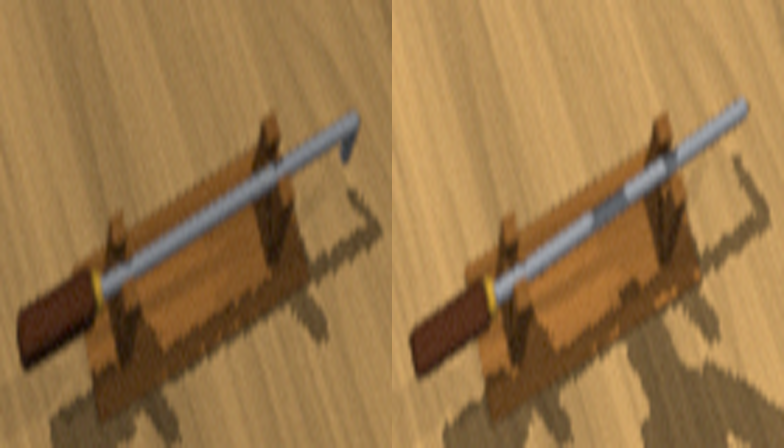

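Run:
```python
from h import *
from station import r
r.goto_joints(list(np.load('wp.npz')['l3']+np.array([-.9,0,0,0,0,0,0])));r.release()
for n in('top','side'):
    c=r.camera(n); pickle.dump(c,open(n+'3.pkl','wb'))
a=pickle.load(open('top0.pkl','rb'));b=pickle.load(open('top3.pkl','rb'));s=pickle.load(open('side3.pkl','rb'))
im=np.hstack([cv2.resize(x['frame'][145:250,420:470,::-1],None,fx=5,fy=5,interpolation=cv2.INTER_CUBIC) for x in(a,b)])
cv2.imwrite('pics/cmp2.png',im); cv2.imwrite('pics/side3.png',s['frame'][:,:,::-1])
cv2.imwrite('pics/side3z.png',cv2.resize(s['frame'][310:390,325:465,::-1],None,fx=5,fy=5,interpolation=cv2.INTER_CUBIC))
print(r.current_t(),r.current_width())
```

```text
13.85 1.0006018365124791
```

View pics/cmp2.png

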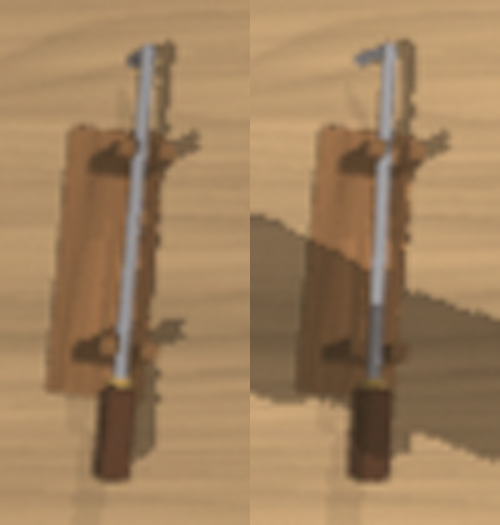

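View pics/side3z.png

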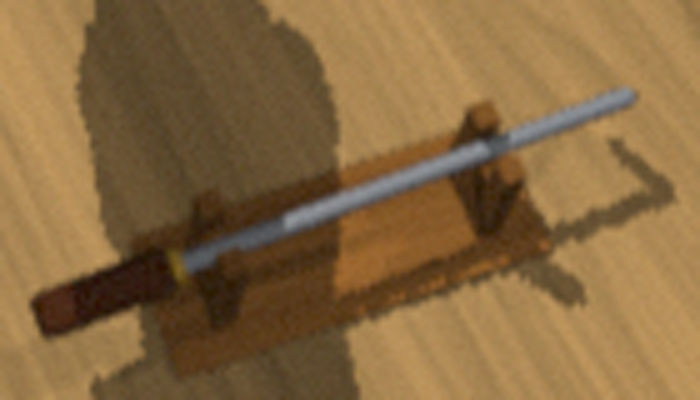

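View pics/side3.png

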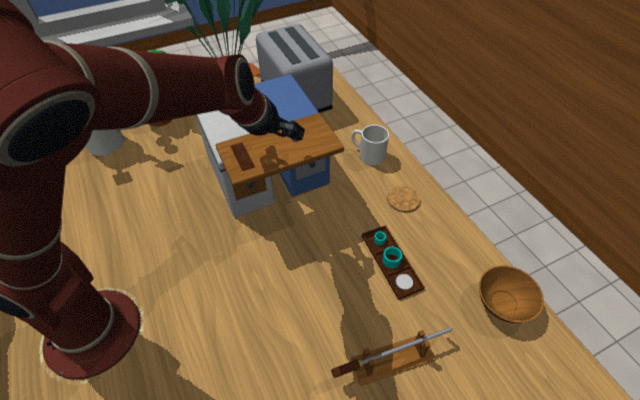

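Run:
```python
from h import *
from fk import *
from station import r
print('now',r.current_eef_pos(),r.current_ft_force())
s=pickle.load(open('side0.pkl','rb')); w=np.load('wp.npz')
p,T=FK(w['l3']); p=np.array([0.45695594,-0.33097669,0.23028699])
im=cv2.imread('pics/side1.png')
im=cv2.resize(im[230:390,250:410],None,fx=4,fy=4,interpolation=cv2.INTER_CUBIC)
def dot(P,col):
    u,v=proj(s,P); cv2.circle(im,(int((u-250)*4),int((v-230)*4)),4,col,-1)
dot(p,(0,0,255)); g=p-T.apply([0,0,.0187]); dot(g,(0,255,0))
for sg in(1,-1):
    dot(g+T.apply([0,sg*.0425,-.013]),(255,255,0)); dot(g+T.apply([sg*.0425,0,-.013]),(255,0,255))
dot(p-T.apply([0,0,.1]),(255,255,255))
cv2.imwrite('pics/ov.png',im[:600])
```

```text
now [0.54338358 0.15080479 0.22968541] [ 0.08042533 -0.51197443  0.09139925]
```

View pics/ov.png

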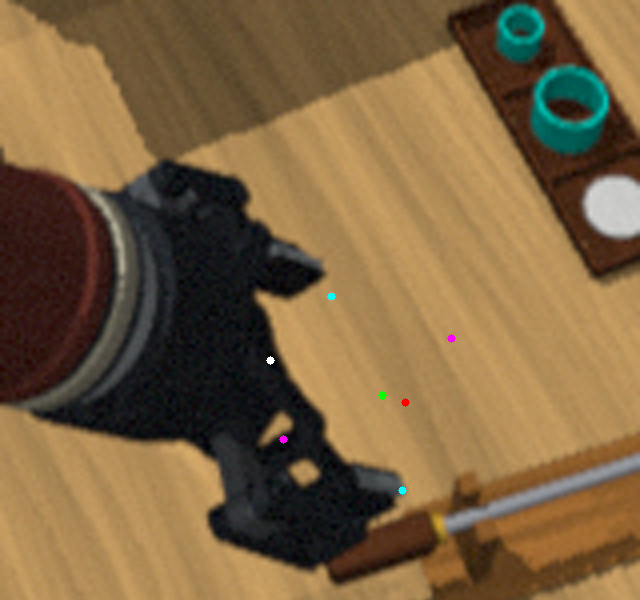

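The overlay shows the open fingertips well behind where I expected them from the TCP. I'll measure them with depth before trying again.

Run:
```python
from h import *
from fk import *
from station import r
p=r.current_eef_pos(); r.line_to([p[0],p[1],p[2]+.1],max_speed=.3)
w=np.load('wp.npz'); q=np.array(w['l3']); r.goto_joints(list(q))
c=r.camera('side'); p=np.array(r.current_eef_pos()); o=r.current_orientation(); T=Ro.from_quat([*o[1:],o[0]])
pickle.dump((c,p,o),open('tip.pkl','wb'))
X=cloud(c); loc=T.inv().apply((X-p).reshape(-1,3)).reshape(X.shape)
m=(np.abs(loc[...,0])<.05)&(np.abs(loc[...,1])<.075)&(loc[...,2]>-.12)&(loc[...,2]<.03)&(c['z_map']>0)
print('n',m.sum())
for lo in np.arange(-.12,.03,.01):
    k=m&(loc[...,2]>=lo)&(loc[...,2]<lo+.01)
    if k.sum(): a=loc[k]; print(round(lo,3),k.sum(),'x',a[:,0].min().round(3),a[:,0].max().round(3),'y',np.percentile(a[:,1],[0,25,75,100]).round(3))
print(r.current_t(),p)
```

```text
n 1057
-0.12 325 x -0.013 0.018 y [-0.072 -0.008  0.043  0.074]
-0.11 304 x -0.013 0.017 y [-0.072 -0.058  0.07   0.075]
-0.1 118 x -0.009 0.014 y [-0.071 -0.049  0.054  0.075]
-0.09 54 x -0.003 0.012 y [-0.048 -0.043  0.05   0.058]
-0.08 90 x -0.009 0.011 y [-0.056 -0.042  0.051  0.058]
-0.07 105 x -0.011 0.011 y [-0.055 -0.042  0.05   0.057]
-0.06 57 x -0.011 0.012 y [-0.048 -0.042  0.047  0.055]
-0.05 4 x -0.007 0.006 y [-0.043 -0.043 -0.042 -0.042]
16.4083 [ 0.45690124 -0.33075901  0.23029449]
```

Run:
```python
from h import *
from station import r
r.clamp(squeeze=90)
for n in('side','top'):
    c=r.camera(n); p=np.array(r.current_eef_pos()); o=r.current_orientation(); T=Ro.from_quat([*o[1:],o[0]])
    X=cloud(c); loc=T.inv().apply((X-p).reshape(-1,3)).reshape(X.shape)
    m=(np.abs(loc[...,0])<.05)&(np.abs(loc[...,1])<.075)&(loc[...,2]>-.09)&(loc[...,2]<.03)&(c['z_map']>0)
    for lo in np.arange(-.09,.03,.005):
        k=m&(loc[...,2]>=lo)&(loc[...,2]<lo+.005)
        if k.sum(): a=loc[k]; print(n,round(lo,3),k.sum(),'x',a[:,0].min().round(3),a[:,0].max().round(3),'y',np.percentile(a[:,1],[0,25,75,100]).round(3))
    pickle.dump((c,p,o),open(f'tipc_{n}.pkl','wb'))
cv2.imwrite('pics/tipc.png',cv2.resize(pickle.load(open('tipc_side.pkl','rb'))[0]['frame'][230:380,250:410,::-1],None,fx=4,fy=4))
r.release(); print(r.current_t())
```

```text
side -0.09 94 x -0.01 0.015 y [-0.031 -0.003  0.017  0.034]
side -0.085 48 x 0.006 0.014 y [-0.029 -0.007  0.013  0.03 ]
side -0.08 14 x 0.006 0.012 y [-0.013 -0.003  0.014  0.026]
side -0.075 21 x 0.006 0.012 y [-0.006 -0.002  0.006  0.015]
side -0.07 24 x 0.004 0.012 y [-0.006  0.     0.01   0.014]
side -0.065 28 x 0.002 0.012 y [-0.012 -0.002  0.012  0.014]
side -0.06 26 x 0.002 0.012 y [-0.011  0.001  0.011  0.015]
side -0.055 27 x 0.0 0.012 y [-0.013 -0.002  0.01   0.014]
side -0.05 32 x -0.004 0.011 y [-0.011  0.002  0.012  0.015]
side -0.045 15 x 0.007 0.012 y [-0.011 -0.002  0.007  0.012]
side -0.04 4 x 0.004 0.009 y [0.007 0.007 0.007 0.007]
top -0.09 37 x -0.009 0.014 y [-0.033 -0.015  0.008  0.031]
top -0.085 29 x 0.006 0.015 y [-0.027 -0.013  0.008  0.024]
top -0.08 5 x 0.007 0.012 y [-0.013 -0.01   0.003  0.004]
top -0.075 12 x 0.004 0.012 y [-0.014 -0.005  0.003  0.005]
top -0.07 16 x 0.005 0.013 y [-0.014 -0.009  0.005  0.012]
top -0.065 13 x 0.001 0.013 y [-0.014 -0.007  0.003  0.014]
top -0.06 20 x -0.003 0.013 y [-0.013 -0.012  0.002  0.012]
top -0.055 11 x 0.0 0.012 y [-0.014 -0.011  0.004  0.011]
top -0.05 12 x -0.006 0.012 y [-0.013 -0.011 -0.002  0.004]
top -0.045 11 x 0.006 0.013 y [-0.008 -0.005  0.002  0.011]
top -0.04 1 x 0.007 0.007 y [-0.007 -0.007 -0.007 -0.007]
18.0583
```

View pics/tipc.png

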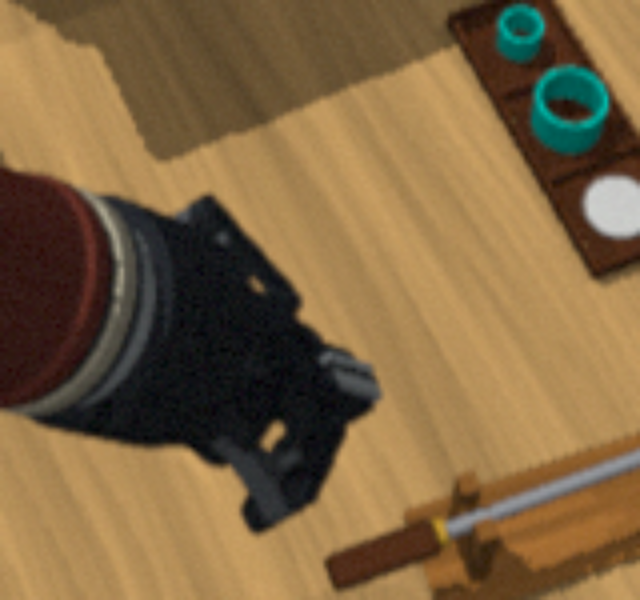

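Both cameras put the closed tips about 40 mm behind the reported TCP. That explains the miss, because the pads shut just above the handle. I'll use an effective grasp distance of about 57 mm and replan.

```bash
sed -i 's/pz=.0187/pz=.057/' h.py
cat > plan5.py <<'E'
from h import *
from fk import *
for lean in(35,38,40):
    p,qq=tcp(HC,.055,RD,lean,flip=-1)
    for sd in([1.52,1.05,-1.25,2.28,2.,.67,-2.75],[1.3,.85,-.9,2.2,2.,.4,-2.75],[1.4,.9,-1.1,2.2,1.8,.5,-2.6]):
        k=ik(p,qq,sd); print(lean,None if k is None else k.round(3))
E
python3 plan5.py
```

```text
35 [ 1.49   1.161 -1.247  2.259  2.096  0.741 -2.81 ]
35 [ 1.49   1.161 -1.247  2.259  2.096  0.741 -2.81 ]
35 [ 1.49   1.161 -1.247  2.259  2.096  0.741 -2.81 ]
38 [ 1.526  1.235 -1.311  2.285  2.161  0.809 -2.811]
38 [ 1.526  1.235 -1.311  2.285  2.161  0.809 -2.811]
38 [ 1.526  1.235 -1.311  2.285  2.161  0.809 -2.811]
40 None
40 None
40 None
```

```bash
sed -i 's/^    path(l3 if.*/    path(l3,g)/; s/^    print(); path(q0.*//' plan3.py
python3 plan4.py | tail -14 | cut -c1-200
cat > a3.py <<'E'
from plan4 import *
from station import r
np.savez('wp.npz',pick=pick,l1=l1,l2=l2,l3=l3,gh=gh,pickp=p,pickq=qq)
for k in(l3,l2,l1,pick): r.goto_joints(list(k))
print(r.current_eef_pos(),p,r.current_ft_force())
r.clamp(squeeze=100); print('width',r.current_width(),r.current_ft_force(),r.current_t())
E
python3 a3.py|tail -3
```

```text
1.0 tcp [ 0.478 -0.335  0.198] toolz [ 0.57 -0.08 -0.82]
0.0 tcp [ 0.478 -0.335  0.198] toolz [ 0.57 -0.08 -0.82] handle [ 0.453 -0.331  0.245] tip [ 0.686 -0.366  0.209]
0.08 tcp [ 0.468 -0.346  0.176] toolz [ 0.48 -0.09 -0.87] handle [ 0.449 -0.342  0.224] tip [ 0.678 -0.36   0.164]
0.17 tcp [ 0.457 -0.351  0.156] toolz [ 0.39 -0.07 -0.92] handle [ 0.443 -0.347  0.207] tip [ 0.665 -0.345  0.122]
0.25 tcp [ 0.447 -0.35   0.141] toolz [ 0.3  -0.04 -0.95] handle [ 0.437 -0.347  0.193] tip [ 0.648 -0.321  0.086]
0.33 tcp [ 0.438 -0.343  0.131] toolz [ 0.22  0.   -0.98] handle [ 0.433 -0.341  0.183] tip [ 0.628 -0.289  0.058]
0.42 tcp [ 0.432 -0.331  0.125] toolz [ 0.14  0.06 -0.99] handle [ 0.43  -0.332  0.178] tip [ 0.607 -0.25   0.042]
0.5 tcp [ 0.429 -0.316  0.125] toolz [ 0.08  0.12 -0.99] handle [ 0.431 -0.319  0.177] tip [ 0.587 -0.206  0.038]
0.58 tcp [ 0.432 -0.296  0.129] toolz [ 0.03  0.2  -0.98] handle [ 0.435 -0.303  0.181] tip [ 0.57  -0.16   0.047]
0.67 tcp [ 0.439 -0.275  0.137] toolz [ 0.    0.27 -0.96] handle [ 0.443 -0.284  0.189] tip [ 0.555 -0.114  0.067]
0.75 tcp [ 0.451 -0.252  0.15 ] toolz [-0.01  0.35 -0.94] handle [ 0.455 -0.265  0.201] tip [ 0.543 -0.07   0.098]
0.83 tcp [ 0.468 -0.227  0.167] toolz [-0.02  0.43 -0.9 ] handle [ 0.471 -0.244  0.217] tip [ 0.534 -0.03   0.136]
0.92 tcp [ 0.489 -0.202  0.188] toolz [-0.    0.5  -0.86] handle [ 0.49  -0.223  0.237] tip [0.526 0.005 0.179]
1.0 tcp [ 0.513 -0.177  0.213] toolz [ 0.02  0.57 -0.82] handle [ 0.512 -0.202  0.26 ] tip [0.519 0.033 0.224]
pre [ 0.799  0.818 -0.34   1.651 -0.332  1.035  0.712]
[ 0.47859193 -0.33539184  0.01056547] [ 0.47762208 -0.33515372  0.00830833] [0.56973822 1.10828962 0.69524665]
width 0.19166376686156925 [-1.16505176 -0.61539532  3.6410046 ] 20.3
```

```bash
cat > a4.py <<'E'
from h import *
from station import r
w=np.load('wp.npz')
for k in('l1','l2','l3','gh'): r.goto_joints(list(w[k]))
print(r.current_t(),r.current_eef_pos(),r.current_width())
for n in('top','side'):
    c=r.camera(n); pickle.dump((c,np.array(r.current_eef_pos()),np.array(r.current_orientation())),open(n+'4.pkl','wb')); cv2.imwrite(f'pics/{n}4.png',c['frame'][:,:,::-1])
E
python3 a4.py
```

```text
23.875 [ 0.51210981 -0.17743719  0.21270514] 0.19582497230571597
```

View pics/side4.png

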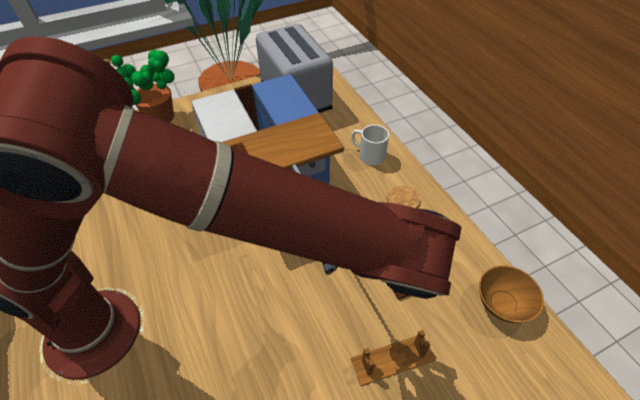

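View pics/top4.png

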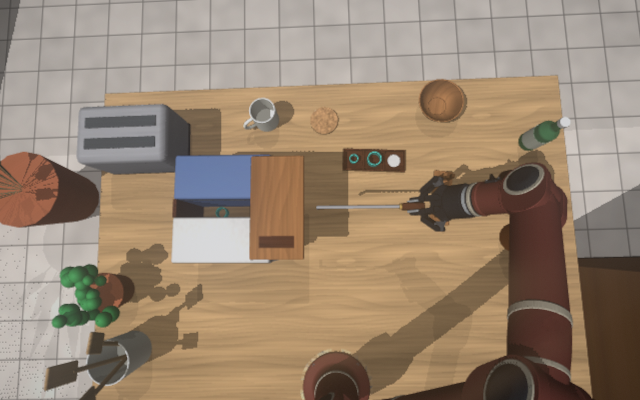

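The rod is held, with the shank running from (317,207) to (403,206) in the top view and the rest empty. Next I'll measure its pose in the hand.

```bash
cat > rod.py <<'E'
from h import *
def rodpose(c,p,o,roi):
    X=cloud(c); hsv=cv2.cvtColor(c['frame'],cv2.COLOR_RGB2HSV).astype(int)
    m=np.zeros((400,640),bool); m[roi[0]:roi[1],roi[2]:roi[3]]=1
    m&=(hsv[...,1]<60)&(hsv[...,2]>90)&(X[...,2]>.03)
    A=X[m]; l=cv2.fitLine(A.astype(np.float32),cv2.DIST_HUBER,0,.003,.01).ravel(); d=l[:3]*np.sign(l[1]); c0=l[3:]
    t=(A-c0)@d
    us=np.argwhere(m)[:,1]; um=us.min()
    return d,c0,t.min(),t.max(),len(A),um
if __name__=='__main__':
    c,p,o=pickle.load(open('top4.pkl','rb'))
    d,c0,a,b,n,um=rodpose(c,p,o,(200,214,312,400)); print('dir',d,'end',c0+b*d,'start',c0+a*d,n)
    u=[];
    print('pitch',np.degrees(np.arcsin(d[2])),'yaw',np.degrees(np.arctan2(d[1],d[0])))
    T=Ro.from_quat([*o[1:],o[0]]); e=c0+b*d
    print('tooldir d',T.inv().apply(d),'end in tool',T.inv().apply(e-p))
    q,tz=quat(GD,35,-1); T2=Ro.from_quat([*q[1:],q[0]]); print('expected d in tool',T2.inv().apply([*GD,0]))
    h=np.array([0,0,0.]); # expected end (handle+.239 d +.004 up)
    pt,_=tcp(np.zeros(2),0,GD,35,flip=-1); print('exp end',T2.inv().apply(np.array([*GD*.239,.002])-pt))
E
python3 rod.py
```

```text
dir [ 0.00651484  0.99997526 -0.00265433] end [0.51484442 0.03355392 0.26228623] start [ 0.51351131 -0.1710674   0.26282937] 233
pitch -0.15208189 yaw 89.626724
tooldir d [ 0.81745092 -0.0237188   0.57550971] end in tool [ 0.20118718 -0.00378208  0.08053652]
expected d in tool [8.19152980e-01 4.62238246e-17 5.73577091e-01]
exp end [2.03477939e-01 9.61858168e-18 8.30352375e-02]
```

```bash
cat > hook.py <<'E'
from rod import *
c,p4,o4=pickle.load(open('top4.pkl','rb'))
d4,c0,a,b,n,um=rodpose(c,p4,o4,(200,214,312,400)); e=c0+b*d4
T4=Ro.from_quat([*o4[1:],o4[0]])
TIP=T4.inv().apply(e-.004*d4-np.array([0,0,.040])-p4)
ROD=T4.inv().apply(d4)
DY=np.degrees(np.arctan2(GD[1],GD[0])-np.arctan2(d4[1],d4[0]))
def pose(bx,by,z,pitch,dyaw=0):
    a=np.radians(88.3+DY+dyaw); q,_=quat([np.cos(a),np.sin(a)],35+pitch,-1); T=Ro.from_quat([*q[1:],q[0]])
    t=np.array([*B(bx,by),z]); return t-T.apply(TIP),q,T
CUT=np.array([.53166,.34266])-M; CX,CY=CUT@GX,CUT@GD
E
python3 - <<'E'
from hook import *
from fk import ik
from station import r
print('DY',DY,'cut',CX,CY)
print(pose(0,0,.05,0)[2].apply(ROD))
k=np.array(r.current_q())
for a in[(0,-.135,.20,4),(0,-.135,.045,4),(0,-.02,.045,4),(CX/2,.08,.045,4),(CX,CY,.045,4),(CX,CY,.007,0),(0,.05,.007,0),(0,-.09,.007,0),(0,-.17,.007,0),(0,-.17,.07,0)]:
    p,q,T=pose(*a); k=ik(p,q,k); k2=r.inverse_kinematics(p,q); print(np.round(a,3),p.round(3),None if k is None else k.round(2),k2 is not None)
E
```

```text
DY -1.3286588163737125 cut 0.003671567600000056 0.18485080160000003
[ 0.02913475  0.99957223 -0.00255936]
[ 0.    -0.135  0.2    4.   ] [ 0.511 -0.183  0.176] [ 0.84  0.72 -0.36  1.56 -0.38  1.26  0.66] True
[ 0.    -0.135  0.045  4.   ] [ 0.511 -0.183  0.021] [ 0.84  0.93 -0.35  1.64 -0.36  1.    0.78] True
[ 0.    -0.02   0.045  4.   ] [ 0.515 -0.068  0.021] [ 0.73  0.88 -0.41  1.83 -0.45  0.79  0.73] True
[2.0e-03 8.0e-02 4.5e-02 4.0e+00] [0.519 0.032 0.021] [ 0.61  0.87 -0.48  1.93 -0.54  0.62  0.68] True
[0.004 0.185 0.045 4.   ] [0.524 0.137 0.021] [ 0.46  0.87 -0.55  1.99 -0.64  0.46  0.62] True
[0.004 0.185 0.007 0.   ] [ 0.524  0.136 -0.002] [ 0.39  0.87 -0.5   2.   -0.63  0.41  0.59] True
[0.    0.05  0.007 0.   ] [ 0.517  0.001 -0.002] [ 0.59  0.87 -0.41  1.93 -0.51  0.6   0.69] True
[ 0.    -0.09   0.007  0.   ] [ 0.513 -0.139 -0.002] [ 0.75  0.91 -0.33  1.75 -0.39  0.83  0.77] True
[ 0.    -0.17   0.007  0.   ] [ 0.51  -0.219 -0.002] [ 0.82  0.94 -0.29  1.61 -0.34  0.98  0.8 ] True
[ 0.   -0.17  0.07  0.  ] [ 0.51  -0.219  0.061] [ 0.82  0.85 -0.29  1.59 -0.34  1.07  0.76] True
```

```bash
cat > a5.py <<'E'
from hook import *
from station import r
def go(*a,sp=.15,**k):
    p,q,T=pose(*a); return r.line_to(list(p),max_speed=sp,orientation=q,**k)
go(0,-.135,.20,4,sp=.25); go(0,-.135,.045,4,sp=.25)
print(go(CX,CY,.045,4,sp=.15,until_force=8))
print(r.current_t(),r.current_eef_pos(),pose(CX,CY,.045,4)[0],r.current_ft_force(),r.current_width())
for n in('top','side'):
    c=r.camera(n); pickle.dump((c,np.array(r.current_eef_pos()),np.array(r.current_orientation())),open(n+'5.pkl','wb')); cv2.imwrite(f'pics/{n}5.png',c['frame'][:,:,::-1])
    if n=='top': cv2.imwrite('pics/tz5.png',cv2.resize(c['frame'][190:225,165:255,::-1],None,fx=8,fy=8,interpolation=cv2.INTER_CUBIC))
E
python3 a5.py
```

```text
False
27.325 [0.52470355 0.13601669 0.02092145] [0.52443135 0.13691485 0.02114839] [ 0.17393593 -0.5044405  -0.7333078 ] 0.19433467195923865
```

View pics/tz5.png

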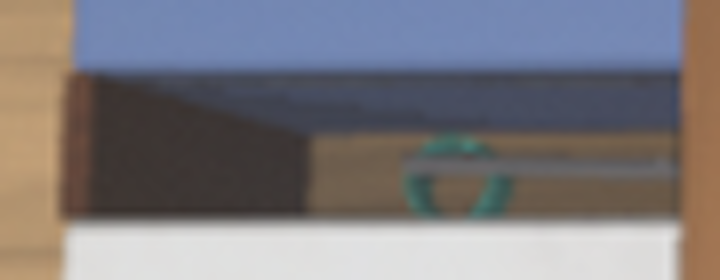

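View pics/side5.png

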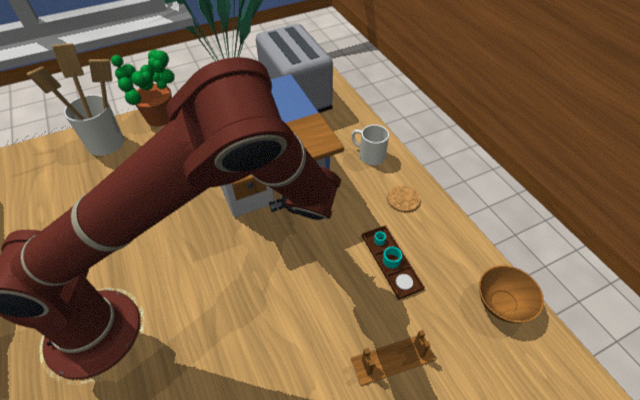

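Run:
```python
from hook import *
c,p,o=pickle.load(open('top5.pkl','rb'))
T=Ro.from_quat([*o[1:],o[0]]); tip=p+T.apply(TIP); end=p+T.apply(T4.inv().apply(e-p4))
inb=lambda P:np.round([(P[:2]-M)@GX,(P[:2]-M)@GD],4)
print('tip FK',tip,inb(tip),'end FK',end,proj(c,end),'meas end',ray(c,215.6,210.8,end[2]))
print('ring',inb(ray(c,222.3,213.3,.026)),inb(ray(c,222.3,213.3,.020)), 'CUT',CX,CY,proj(c,[.53166,.34266,.026]))
```

```text
tip FK [0.53215447 0.34188532 0.04471679] [0.0042 0.1841] end FK [0.53208821 0.34310787 0.08488707] [214.80998626 210.58632792] meas end [0.53137952 0.34072777 0.08488707]
ring [0.0008 0.1802] [0.0013 0.182 ] CUT 0.003671567600000056 0.18485080160000003 [220.85800477 212.37460688]
```

The top view shows the ring centred at about (222.3,213.3) and the shank end above it at (215.6,210.8). The hook is over the ring's opening, so I'll lower it with a small correction.

```bash
cat > a6.py <<'E'
from a5h import *
go(.002,.183,.045,4,sp=.1)
print(go(.002,.183,.007,0,sp=.06,until_force=6))
r.dwell(.1)
p=np.array(r.current_eef_pos()); o=r.current_orientation(); T=Ro.from_quat([*o[1:],o[0]])
print(r.current_t(),p,'tip',p+T.apply(TIP),r.current_ft_force())
c=r.camera('top'); pickle.dump((c,p,o),open('top6.pkl','wb')); cv2.imwrite('pics/tz6.png',cv2.resize(c['frame'][190:225,165:255,::-1],None,fx=8,fy=8,interpolation=cv2.INTER_CUBIC))
E
sed '/^go(0/,$d' a5.py > a5h.py; python3 a6.py
```

```text
False
28.3167 [ 0.52276924  0.13382114 -0.00242879] tip [0.53009786 0.340727   0.00698662] [-0.18108486  1.08386959 -1.97689014]
```

View pics/tz6.png

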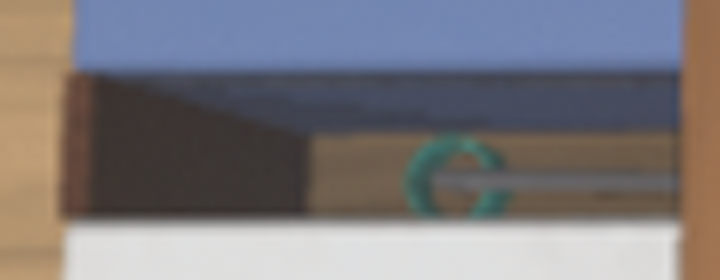

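The hook is inside the ring, with the shank end at (430,182) in the crop and the ring spanning 405–510. Now I'll draw it out.

```bash
cat > a7.py <<'E'
from a5h import *
print(go(.0,.02,.007,0,sp=.1,until_force=15), r.current_ft_force())
print(go(-.004,-.168,.007,0,sp=.12,until_force=15), r.current_ft_force())
r.dwell(.15)
print(r.current_t(),r.current_eef_pos(),r.current_width())
for n in('top','side'):
    c=r.camera(n); pickle.dump((c,np.array(r.current_eef_pos()),np.array(r.current_orientation())),open(n+'7.pkl','wb')); cv2.imwrite(f'pics/{n}7.png',c['frame'][:,:,::-1])
E
python3 a7.py
```

```text
False [ 0.29434444  0.20251508 -0.25290775]
False [ 0.33340114 -0.24176321 -1.01087454]
32.0167 [ 0.50627632 -0.21607195 -0.00230432] 0.192985388149514
```

View pics/top7.png

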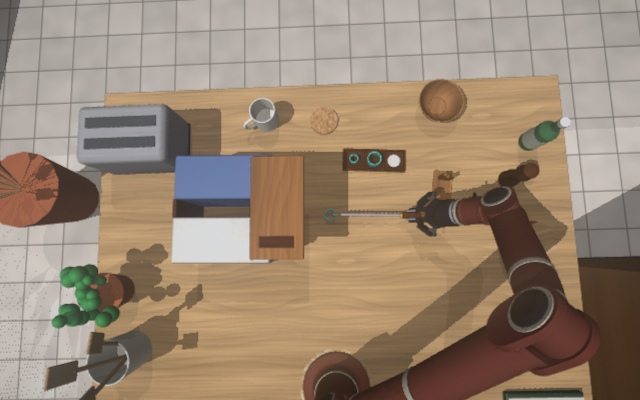

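View pics/side7.png

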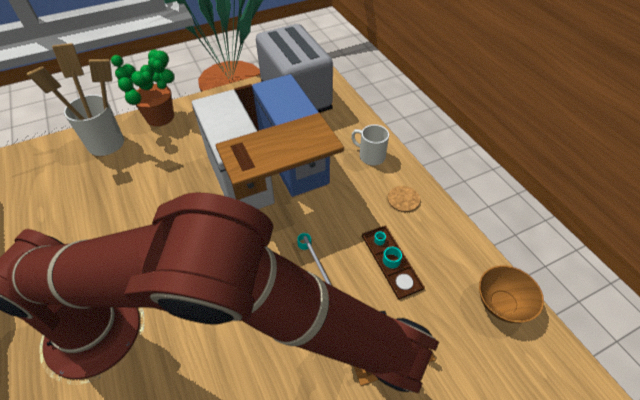

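The cutter is out on the open counter, upright at about (331,215) in the top view and (304,241) in the side view. I'll lift the hook out and return the rod to its rest along the recorded path.

```bash
cat > a8.py <<'E'
from a5h import *
w=np.load('wp.npz')
go(-.004,-.170,.11,0,sp=.2)
for k in('gh','l3','l2','l1'): r.goto_joints(list(w[k]))
T0=Ro.from_quat([*w['pickq'][1:],w['pickq'][0]])
print(r.current_t(),r.current_eef_pos(),w['pickp'])
c=r.camera('top'); cv2.imwrite('pics/tz8.png',cv2.resize(c['frame'][140:250,320:475,::-1],None,fx=5,fy=5,interpolation=cv2.INTER_CUBIC)); pickle.dump(c,open('top8.pkl','wb'))
c=r.camera('side'); cv2.imwrite('pics/sz8.png',cv2.resize(c['frame'][200:390,280:470,::-1],None,fx=3.1,fy=3.1,interpolation=cv2.INTER_CUBIC))
E
python3 a8.py
```

```text
36.5917 [ 0.47875717 -0.33505304  0.05981489] [ 0.47762208 -0.33515372  0.00830833]
```

View pics/tz8.png

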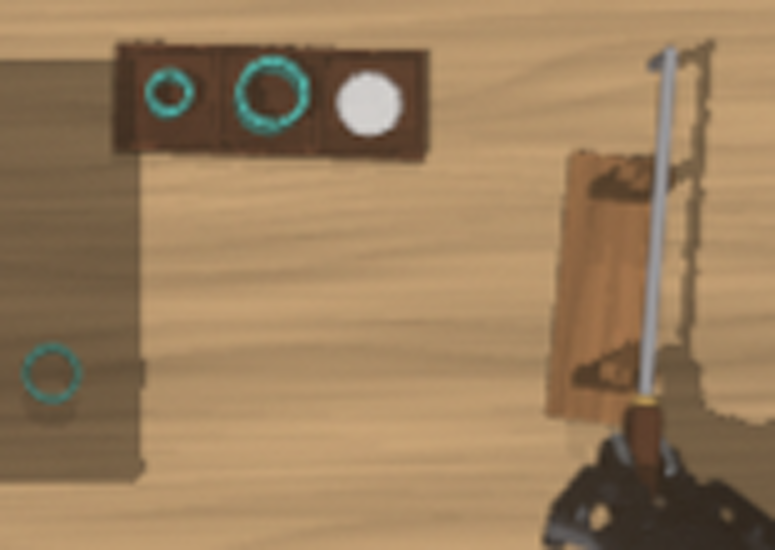

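View pics/sz8.png

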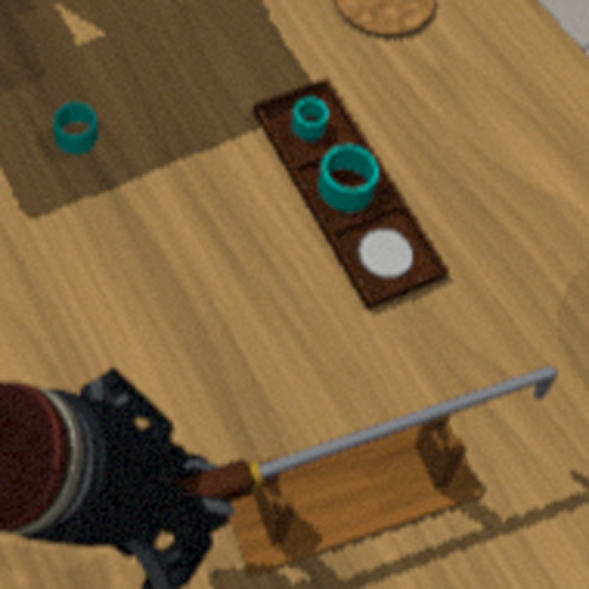

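The rod is level above the notches and parallel to the rest. I'll lower and release it, and locate the cutter.

```bash
cat > a9.py <<'E'
from a5h import *
w=np.load('wp.npz')
print(r.line_to([.4786,-.3354,.0105],max_speed=.06,until_force=10), r.current_eef_pos(), r.current_ft_force())
r.release(); r.dwell(.2)
r.goto_joints(list(w['l1'])); r.goto_joints(list(w['l3']))
print(r.current_t())
for n in('top','side'):
    c=r.camera(n); pickle.dump(c,open(n+'9.pkl','wb'))
    if n=='side': cv2.imwrite('pics/sz9.png',cv2.resize(c['frame'][200:390,280:470,::-1],None,fx=3.1,fy=3.1,interpolation=cv2.INTER_CUBIC))
    hsv=cv2.cvtColor(c['frame'],cv2.COLOR_RGB2HSV).astype(int)
    m=(hsv[...,0]>70)&(hsv[...,0]<100)&(hsv[...,1]>90)&(hsv[...,2]>40); m[:130]=0
    for ce,st,mm in cents(c,m,8):
        bx=(st[0]+(st[2]-1)/2,st[1]+(st[3]-1)/2); print(n,ce,st,ray(c,*ce,.013).round(4),ray(c,*ce,.022).round(4),'bb',ray(c,*bx,.013).round(4),ray(c,*bx,.026).round(4))
E
python3 a9.py
```

```text
False [ 0.47884736 -0.33540458  0.01087638] [ 0.15754759  0.60384622 -0.40701836]
39.5667
top [374.  158.2] [367, 151, 15, 15, 79] [ 0.6912 -0.1437  0.013 ] [ 0.6892 -0.1427  0.022 ] bb [ 0.6919 -0.1437  0.013 ] [ 0.6889 -0.1422  0.026 ]
top [353.2 158.2] [349, 154, 10, 9, 39] [ 0.6935 -0.0778  0.013 ] [ 0.6914 -0.0773  0.022 ] bb [ 0.6941 -0.0788  0.013 ] [ 0.6911 -0.078   0.026 ]
side [379.4 237.7] [374, 231, 12, 15, 138] [ 0.6922 -0.0747  0.013 ] [ 0.6882 -0.0796  0.022 ] bb [ 0.692  -0.0756  0.013 ] [ 0.6862 -0.0826  0.026 ]
side [303.7 240.9] [297, 233, 14, 17, 171] [0.5154 0.0029 0.013 ] [ 0.5132 -0.0028  0.022 ] bb [0.5148 0.0028 0.013 ] [ 0.5116 -0.0054  0.026 ]
side [391.8 256.8] [383, 246, 19, 23, 304] [ 0.6899 -0.1372  0.013 ] [ 0.6859 -0.1414  0.022 ] bb [ 0.6901 -0.1379  0.013 ] [ 0.6843 -0.144   0.026 ]
```

View pics/sz9.png

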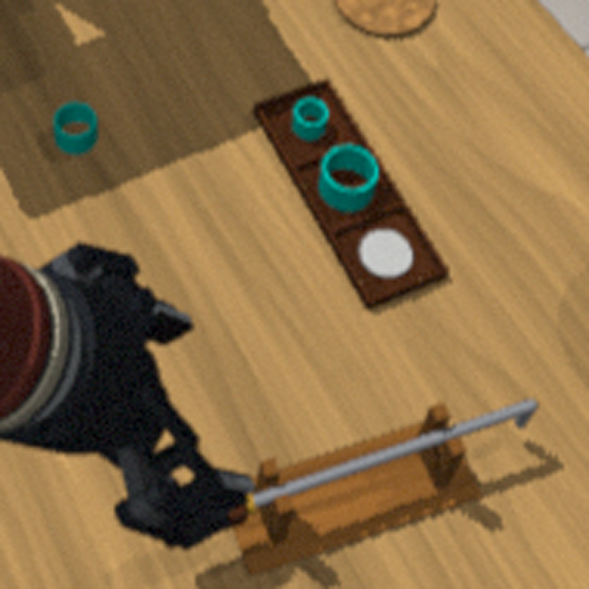

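Run:
```python
from h import *
from fk import *
from station import r
c=pickle.load(open('top9.pkl','rb')); s=pickle.load(open('side9.pkl','rb'))
print(ray(c,330.4,214.8,.024)); 
hsv=cv2.cvtColor(c['frame'],cv2.COLOR_RGB2HSV).astype(int)
m=(hsv[...,0]>60)&(hsv[...,0]<105)&(hsv[...,1]>60); m[:205]=0;m[225:]=0;m[:,:320]=0;m[:,342:]=0
ys,xs=np.nonzero(m); print(len(xs),xs.min(),xs.max(),ys.min(),ys.max()); pts=np.array([ray(c,u,v,.024)[:2] for u,v in zip(xs,ys)]); A=np.c_[2*pts,np.ones(len(pts))]; so=np.linalg.lstsq(A,(pts**2).sum(1),rcond=None)[0]; print('circ',so[:2],np.sqrt(so[2]+so[:2]@so[:2]))
# tray axis
print('tray dir', np.degrees(np.arctan2(-.2055+.0773,.6835-.6914)))
k=np.array(r.current_q())
for C in([.515,.004],[.683,-.205]):
  for yaw in(0,-3.5,180,176.5):
    q,_=quat([np.cos(np.radians(yaw+90)),np.sin(np.radians(yaw+90))],0,1)
    for z in(-.03,.1): kk=r.inverse_kinematics([*C,z],q); print(C,yaw,z,None if kk is None else np.round(kk,2))
```

```text
[ 5.14235829e-01 -3.07699742e-05  2.40000000e-02]
32 325 335 209 219
circ [0.51618101 0.00136468] 0.015960056624341763
tray dir -93.52624823209351
[0.515, 0.004] 0 -0.03 [-0.29  0.78  0.37  2.01 -0.62  0.45 -2.59]
[0.515, 0.004] 0 0.1 [-0.42  0.59  0.56  1.94 -0.45  0.74 -2.74]
[0.515, 0.004] -3.5 -0.03 [-0.29  0.78  0.37  2.01 -0.62  0.45 -2.66]
[0.515, 0.004] -3.5 0.1 [-0.42  0.59  0.56  1.94 -0.45  0.74 -2.8 ]
[0.515, 0.004] 180 -0.03 [ 0.59  1.06 -1.11  1.99  1.21  0.99 -1.17]
[0.515, 0.004] 180 0.1 [ 0.67  0.88 -1.28  1.9   0.95  1.14 -0.99]
[0.515, 0.004] 176.5 -0.03 [ 0.59  1.06 -1.12  1.99  1.22  0.99 -1.23]
[0.515, 0.004] 176.5 0.1 [ 0.66  0.87 -1.25  1.9   0.94  1.12 -1.04]
[0.683, -0.205] 0 -0.03 [ 0.17  0.96  0.18  1.4  -0.2   0.8  -2.73]
[0.683, -0.205] 0 0.1 [ 0.17  0.81  0.18  1.32 -0.15  1.02 -2.77]
[0.683, -0.205] -3.5 -0.03 [ 0.17  0.96  0.18  1.4  -0.2   0.8  -2.79]
[0.683, -0.205] -3.5 0.1 [ 0.17  0.81  0.18  1.32 -0.15  1.02 -2.83]
[0.683, -0.205] 180 -0.03 [ 0.77  1.27 -1.23  1.38  1.2   1.31 -0.51]
[0.683, -0.205] 180 0.1 [ 0.77  1.12 -1.29  1.3   1.05  1.45 -0.43]
[0.683, -0.205] 176.5 -0.03 [ 0.77  1.27 -1.22  1.38  1.19  1.3  -0.57]
[0.683, -0.205] 176.5 0.1 [ 0.78  1.13 -1.31  1.3   1.07  1.46 -0.5 ]
```

```bash
cat > plan6.py <<'E'
from h import *
from fk import *
w=np.load('wp.npz')
def dn(yaw):
    a=np.radians(yaw-90); return quat([np.cos(a),np.sin(a)],0,1)[0]
CP=np.array([.5155,.002]); SP=np.array([.6834,-.2052])
nat=np.array([-.0,.7,0,2.0,0,.45,0])
hi=ik(np.array([*CP,.12]),dn(-3.5),nat); lo=ik(np.array([*CP,-.03]),dn(-3.5),hi)
hs=ik(np.array([*SP,.12]),dn(-3.5),[.3,.8,0,1.35,0,1.,.2]); ls=ik(np.array([*SP,-.024]),dn(-3.5),hs)
if __name__=='__main__':
    for k in(hi,lo,hs,ls): print(None if k is None else k.round(3))
    mid=.5*(w['l3']+hi); mid[1]-=.15
    for a,b in((w['l3'],mid),(mid,hi),(hi,hs)):
        for t in np.linspace(0,1,6):
            p,T=FK(a+t*(b-a)); print(p.round(3),T.apply([0,0,1]).round(2))
        print()
E
python3 plan6.py
```

```text
[-0.061  0.502  0.021  1.903 -0.015  0.737 -0.092]
[-0.044  0.752 -0.004  2.006  0.007  0.384 -0.114]
[ 0.265  0.785 -0.008  1.298  0.006  1.059  0.195]
[ 0.266  0.945 -0.009  1.396  0.01   0.801  0.192]
[ 0.478 -0.335  0.198] [ 0.57 -0.08 -0.82]
[ 0.486 -0.308  0.174] [ 0.48 -0.07 -0.88]
[ 0.492 -0.281  0.159] [ 0.39 -0.07 -0.92]
[ 0.496 -0.254  0.153] [ 0.33 -0.08 -0.94]
[ 0.502 -0.227  0.155] [ 0.27 -0.1  -0.96]
[ 0.507 -0.197  0.164] [ 0.24 -0.11 -0.97]

[ 0.507 -0.197  0.164] [ 0.24 -0.11 -0.97]
[ 0.509 -0.161  0.148] [ 0.17 -0.08 -0.98]
[ 0.511 -0.123  0.136] [ 0.12 -0.05 -0.99]
[ 0.512 -0.084  0.127] [ 0.07 -0.03 -1.  ]
[ 0.514 -0.042  0.122] [ 0.03 -0.02 -1.  ]
[0.515 0.002 0.12 ] [ 0. -0. -1.]

[0.515 0.002 0.12 ] [ 0. -0. -1.]
[ 0.559 -0.03   0.121] [-0. -0. -1.]
[ 0.598 -0.067  0.121] [-0. -0. -1.]
[ 0.632 -0.109  0.121] [-0. -0. -1.]
[ 0.661 -0.155  0.121] [-0. -0. -1.]
[ 0.683 -0.205  0.12 ] [ 0. -0. -1.]
```

```bash
cat > a10.py <<'E'
from plan6 import *
from station import r
mid=.5*(w['l3']+hi); mid[1]-=.15
r.goto_joints(list(mid)); r.goto_joints(list(hi)); r.goto_joints(list(lo))
print(r.current_eef_pos(),r.current_ft_force())
r.clamp(squeeze=30); print('w',r.current_width(),r.current_ft_force(),r.current_t())
r.goto_joints(list(hi)); print('w',r.current_width())
for n in('top','side'):
    c=r.camera(n); pickle.dump((c,r.current_eef_pos()),open(n+'10.pkl','wb')); cv2.imwrite(f'pics/{n}10.png',c['frame'][:,:,::-1])
cv2.imwrite('pics/sz10.png',cv2.resize(c['frame'][150:300,240:430,::-1],None,fx=4,fy=4,interpolation=cv2.INTER_CUBIC)); print(r.current_t())
E
python3 a10.py
```

```text
[ 0.51632128  0.00053871 -0.02942666] [-0.10309176 -0.34530939 -0.12849243]
w 0.39824167240080743 [-0.36921785 -0.57615843  6.36625821] 42.7833
w 0.3978038766216515
43.5333
```

View pics/sz10.png

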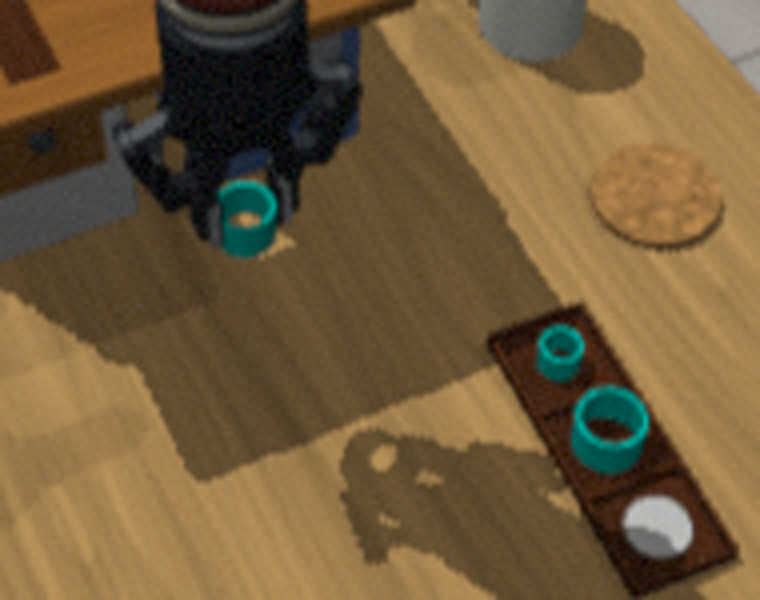

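The cutter is held upright at about (247,217) in the crop. I'll check its offset in the hand, then place it.

```bash
cat > a11.py <<'E'
from plan6 import *
from station import r
c,p=pickle.load(open('side10.pkl','rb'))
hsv=cv2.cvtColor(c['frame'],cv2.COLOR_RGB2HSV).astype(int); m=(hsv[...,0]>70)&(hsv[...,0]<100)&(hsv[...,1]>90)&(hsv[...,2]>40); m[:180]=0; m[:,:285]=0;m[:,330:]=0;m[230:]=0
for ce,st,mm in cents(c,m,20):
    R=ray(c,*ce,p[2]+.0424); off=R[:2]-np.array(p)[:2]; print(ce,st,R,p,'off',off)
off=np.clip(off,-.005,.005)*[0,1]
T=SP-off
r.goto_joints(list(hs))
r.line_to([*T,.03],max_speed=.2,orientation=dn(-3.5))
hit=r.line_to([*T,-.0235],max_speed=.05,until_force=5); print(hit,r.current_eef_pos(),r.current_ft_force(),r.current_t())
E
python3 a11.py
```

```text
[301.4 203.6] [294, 195, 16, 19, 211] [0.51658653 0.00442098 0.16088086] [0.51407497 0.00204765 0.11848086] off [0.00251156 0.00237333]
False [ 0.68383745 -0.20769133 -0.02299177] [-0.11265793 -0.13791681 -0.39205586] 46.3917
```

```bash
cat > a12.py <<'E'
from h import *
from station import r
p=r.current_eef_pos()
print(r.line_to([p[0],p[1],-.0265],max_speed=.02,until_force=4),r.current_eef_pos(),r.current_ft_force())
c=r.camera('side'); cv2.imwrite('pics/sz12.png',cv2.resize(c['frame'][200:330,330:480,::-1],None,fx=4.5,fy=4.5,interpolation=cv2.INTER_CUBIC))
print(r.current_t())
E
python3 a12.py
```

```text
True [ 0.68459387 -0.20796424 -0.0245897 ] [-0.74341691  0.92917022  4.79764697]
46.65
```

View pics/sz12.png

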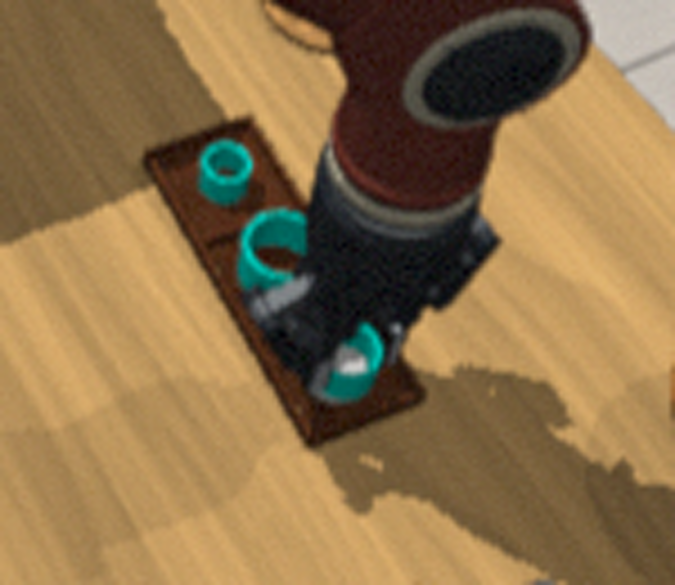

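The cutter stands on the tray floor at about (347,365) in the crop, with contact at the expected height. I'll release, retreat and check.

```bash
cat > a13.py <<'E'
from h import *
from fk import *
from station import r
r.release(); r.dwell(.1)
p=r.current_eef_pos(); r.line_to([p[0],p[1],.12],max_speed=.2)
q=np.array(r.current_q()); q[1]-=.4; q[0]-=.0; print(FK(q)[0]); r.goto_joints(list(q)); 
q[0]+=.9; print(FK(q)[0]); r.goto_joints(list(q)); r.dwell(.2)
for n in('top','side'):
    c=r.camera(n); pickle.dump(c,open(n+'13.pkl','wb')); cv2.imwrite(f'pics/{n}13.png',c['frame'][:,:,::-1])
    hsv=cv2.cvtColor(c['frame'],cv2.COLOR_RGB2HSV).astype(int)
    m=(hsv[...,0]>70)&(hsv[...,0]<100)&(hsv[...,1]>90)&(hsv[...,2]>40); m[:130]=0
    for ce,st,mm in cents(c,m,8): print(n,ce,st,ray(c,*ce,.018).round(4))
print(r.current_t(),r.current_ft_force())
E
python3 a13.py
```

```text
[ 0.6793037  -0.20640479  0.40679781]
[ 0.26057953 -0.66042014  0.40679781]
top [373.9 158.2] [367, 151, 15, 15, 81] [ 0.6901 -0.1428  0.018 ]
top [395.5 158.5] [390, 153, 12, 12, 53] [ 0.6868 -0.2106  0.018 ]
top [353.1 158.2] [349, 154, 10, 9, 40] [ 0.6923 -0.0772  0.018 ]
side [379.5 237.6] [374, 231, 12, 15, 137] [ 0.6904 -0.0772  0.018 ]
side [391.9 256.7] [383, 246, 19, 23, 302] [ 0.6881 -0.1394  0.018 ]
side [406.4 278.9] [399, 270, 16, 19, 202] [ 0.6858 -0.2068  0.018 ]
51.7333 [-0.55162858 -0.2599696  -0.00332989]
```

View pics/side13.png

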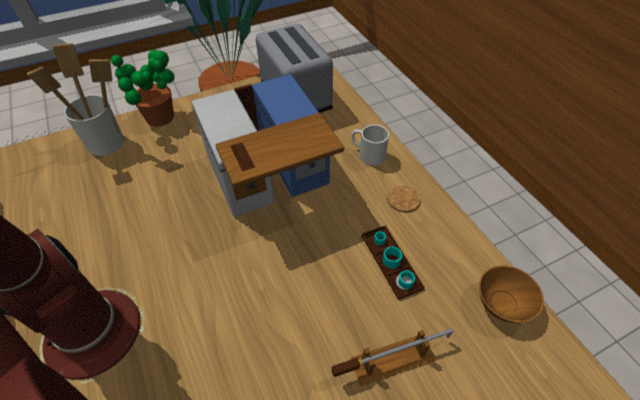

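View pics/top13.png

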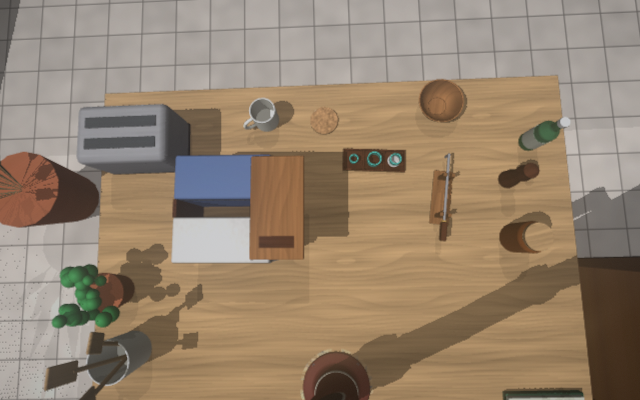

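The cutter stands on the spot at about (395,159) in the top view and (406,279) in the side view, roughly 3–6 mm off centre. The rod is on its rest, the other two cutters haven't moved and the arm is clear, so I'm handing in.

```bash
python3 -c "
from station import r
r.hand_in(); print(r.current_t())"
```

```text
the job is handed in; nothing more can be done
the job is handed in; nothing more can be done
```

I drew the cutter out of the gap with the hook rod, put the rod back on its rest and stood the cutter upright in the tray's empty place. I handed the job in at about 52 s of the 67 s allowed; it gave no verdict.

**Last checks, from both cameras:**
- **Cutter:** it stands upright 3–6 mm from the centre of the white spot. The top view puts it at (0.687, -0.211) and the side view at (0.686, -0.207); the spot is at (0.683, -0.205).
- **Other two cutters:** they are within a fraction of a pixel of where they started.
- **Rod and arm:** the rod lies in the rest's notches and the arm is clear of everything.

**What went wrong or disagreed:**
- **First grasp missed:** the pads shut just above the handle and rolled the rod slightly in its notches. Both cameras showed the closed fingertips about 40 mm behind the reported TCP, not at it as described. I used a grasp distance of about 57 mm behind the TCP in place of the given 18.7 mm, and the second grasp held.
- **Near miss:** after the missed grasp I swung the arm the wrong way, and it stopped over the chopping board with the reported TCP about 2 mm above it. The real fingertips were higher, and I saw no sign of contact.

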